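# Scrape clinging rubber feet out of a tilted tray

## Task

First tip the little tray on the stand all the way down by pressing on its open mouth end, then lift the scraper up and off its peg and, with the tray tipped, gently sweep all three rubber feet clinging to the tray's floor out over the mouth into the cup below, touching them only with the scraper. Finally hang the scraper back on its peg, leaving the tray tipped, the cup standing where it was and the other things undisturbed.

Things in the scene. Friction and masses are not known exactly. Their poses are not given: they have to be found in the camera images.
- stand: fixed grey stand: base 112 x 86 x 10 mm, with two upright cheeks that carry the tray between them on a pivot. Origin: centre of the base's underside, on the bench. Its x axis is parallel to the pivot axis; its y axis points horizontally to the tray's mouth end. The pivot axis lies 140 mm above the origin.
- tray (a joint): tilt of the steel tray on the stand's pivot, rad: 0 level (as found), 0.44 mouth end fully down at its stop. Stiff friction pivot: it moves when about 7 N presses down at the mouth edge (more nearer the pivot) and stays where it is left; pressing as hard on the raised half tips it back.
- tray_mouth (a point): middle of the tray floor's edge at the open mouth (no lip), on the floor's upper face, 90 mm from the pivot. x across the tray, y along the floor to the mouth, z out of the floor. Tray: flat floor 70 mm wide inside, 180 mm long, 3 mm thick, pivot at mid-length at floor level; walls 14.5 mm high, 3 mm thick, on both sides and at the back end.
- tray_back (a point): middle of the tray floor at the foot of its back wall, on the floor's upper surface, 87 mm from the pivot on the other side; axes as tray_mouth.
- pad0: black square rubber foot, 20 x 20 x 6 mm, about 20 g, lying flat on the tray floor; origin at the centre of its underside. Very grippy (friction about 1.5): it does not slide down the tipped tray by itself.
- pad1: second rubber foot, the same.
- pad2: third rubber foot, the same.
- cup: plain metal cup, open top, 104 mm across the rim, 90 mm high, wall 3 mm, loose on the bench under the tray's mouth (its axis about 107 mm from the pivot, to the mouth side); origin: centre of its underside.
- scraper: scraper, about 80 g, hanging blade down. Origin: middle of the blade's lower edge; z up the handle, x along the edge, y the blade's normal. Steel blade 54 mm wide (x), 2.5 mm thick, 47 mm high; black handle 18 (x) by 22 mm (y), z = 55 to 125 mm; above it an eye open along x, 14 mm wide (y), z = 125 to 155 mm, closed by a bar up to z = 161 mm.
- scraper_grip (a point): point in the middle of the scraper's handle, 100 mm above the blade edge; the handle is 22 mm thick along y and 18 mm along x. Axes as scraper.
- scraper_eye (a point): point in the scraper's eye, 151.5 mm above the blade edge; while it hangs this lies on the axis of the peg.
- peg_stand: fixed stand: round foot 90 mm across, post 10 mm thick, 180 mm high at its centre, and a level peg 7 mm thick, axis 175 mm up, reaching 65 mm out along the stand's -x (roughly to the robot). Its upturned tip stands 8 mm above the peg's top: raise the scraper 8 to 23 mm, then draw it off along -x. Origin: centre of the foot's underside.
- peg (a point): point on the peg's axis 45 mm out from the post, where the scraper's eye hangs; axes as peg_stand (the peg points along -x).
- masking_tape: bystander: tape roll, 48 mm across, 18 mm high; origin at the centre of its underside.
- old_phone: bystander: key phone, 108 x 46 x 16 mm; origin at the centre of its underside.
- pliers: bystander: small red-handled cutters, 48 x 122 x 11 mm; origin at the centre of its underside.
- adapter: bystander: black mains adapter, 46 x 96 x 30 mm; origin at the centre of its underside.

How it is judged (in metres and radians):
On the way, in this order (a step that is already met when the one before it is completed fails the run):
1. the tray is tipped down to its stop (value of joint tray above 0.38 rad), for 0.2 s.
2. the scraper is off its peg (distance between scraper_eye and peg above 0.06 m), for 0.2 s.
3. all three rubber feet are swept into the cup while the tray is tipped (horizontal distance between each of pad0, pad1, pad2 and cup below 0.05 m and z of pad0 in the frame of cup between -0.005 and 0.085 m and z of pad1 in the frame of cup between -0.005 and 0.085 m and z of pad2 in the frame of cup between -0.005 and 0.085 m and angle between cup's own z axis and vertical below 0.1 rad and distance of cup from where it was at the start of the episode below 0.03 m and value of joint tray above 0.33 rad), for 0.2 s.
At the end, for the whole second after the job is handed in: All three feet are inside the cup (within 50 mm of its axis, below its rim); cup upright and within 30 mm of its start; tray tipped over 0.33 rad; scraper hanging still on the peg by its eye (within 25 mm of its place, within 0.35 rad of upright) (all of step 3 and distance between scraper_eye and peg below 0.025 m and height (world z) of scraper_eye above 0.165 m and angle between scraper's own z axis and vertical below 0.35 rad and linear speed of scraper below 0.05 m/s); the robot touches nothing.
It fails at once if a rubber foot is touched with the fingers (contact force between the fingers and pad0 above 0.3 N or contact force between the fingers and pad1 above 0.3 N or contact force between the fingers and pad2 above 0.3 N).
It fails at once if the scraper is pressed on the tray with more than 25 N (contact force between scraper and stand above 25 N).
It fails at once if the cup is knocked over or pushed more than 50 mm (angle between cup's own z axis and vertical above 0.5 rad or distance of cup from where it was at the start of the episode above 0.05 m).
It fails at once if a bystander is moved more than 30 mm (distance of any of masking_tape, old_phone, pliers, adapter from where it was at the start of the episode above 0.03 m).
It also fails if it takes over 72 s, if anything falls off the work surface, if the arm or the gripper's body presses on something with over 40 N, if the wrist force passes 120 N, or if a joint passes its speed limit or range.

## Robot

A 6-joint arm with a two-finger parallel gripper is mounted at the origin on a cart in front of the work surface, level with it; the furniture and walls round the work are solid. World frame = base frame: x ahead of the robot, y to its left, z up, the work surface at z = 0. Lengths are in mm, angles in rad, forces in N, time in s.
With the tool pointing down it reaches from about 350 to 775 mm from the base axis. Payload 7.3 kg.
Tool frame: the origin (TCP) lies at the very end of the fingers, on their centre line; the grasp point (between the pads) lies 19 mm behind it; x points along the fingers, y is the direction in which the jaws open and shut, and the axes are right-handed (so a half turn about x gives the same grasp; the last joint's range is limited). The gripper opens to 92 mm and grips with 3 to 60 N. Pads are 19 mm wide; open, the fingers measure 130 mm over their backs; the gripper's body (75 mm by 190 mm) begins 47 mm behind the grasp point.
Start: joints at [-1.408, 0.342, 1.524, -0, 1.275, -0.146], TCP at [159.578, -500.182, 206.341] pointing down, gripper open.
Joint ranges: [-2.53, 2.53], [-0.77, 2.02], [0.04, 2.7], [-1, 4.14], [0.28, 2.66], [-3.11, 3.11]. Speed limits (rad/s): [2.57, 2.57, 3.14, 3.14, 3.14, 3.14].

## Interface

Orientations are given as [roll, pitch, yaw] about the fixed x, y, z axes, in that order (R = Rz(yaw) Ry(pitch) Rx(roll)).
In Python, from plant import sensors, capture, bot gives the robot as it stands.
- The arm moves only by the shell command python3 -m crank 'ROWS' [OPENING]. ROWS is JSON, a list of rows, each an object of numbers: "dx", "dy", "dz": the shift along the tool's x, y, z in cm; "spin": the turn about the tool's x in rad. A call has 1 to 20 rows; each row is the pose to reach, as a shift and turn from the pose commanded when the call began, along the tool's axes at that moment; what a row does not reach only later rows make up. A row lasts 1/12 s, in which the tool goes at most 41.7 mm and 7.16 degrees, less where a joint would pass 70% of its speed; a pose out of reach is approached as far as the arm can. A call with a gripper value outside its range is refused whole. OPENING is the opening in per cent of the stroke, from 0 (shut) to 100 (fully open), set as the call begins (- or left out, the last holds). The fingers move at their own pace and stop on an object; the grip force is fixed at half the most. Time passes only in rows, so rows that repeat a pose let the fingers close. It gives the time, the measured TCP pose, the force and the opening at its end, in the units of the state.
- sensors.get_obs(): the state, without advancing time (a new reading comes with each control period).
- capture(name): name is "scene" or "top"; returns a dict with "frame" (400x640x3 uint8, blue, green, red), "vfov" (degrees; the focal length in pixels is half the picture's height over the tangent of half this angle, whatever the lens; pixels are square), "cx", "cy" (the principal point, pixels), "view" (4x4, takes a point from world to camera coordinates). Camera axes: x right, y down, z forward; pixel columns grow to the right and rows downward; lengths in mm; the calibration is good to about 2 mm. A picture is of the moment at which its call begins. There is no depth.
- bot.close_job(): hands the job in, once; it reports no verdict.
The state is a dict: "time": time; "joint_positions": joint angles; "dq": joint speeds; "tau": joint torques, N m; "tool_pos": TCP position; "tcp_rot": TCP orientation; "contact_force": force on the tool from outside, world axes, zero at the start; "moment": the same for the moment, N m; "grip_width": finger opening in mm.
Only numpy, scipy, OpenCV 4.12 (cv2) and the standard library are available. Lean on these libraries where they do the work, as an engineer would, in place of code of your own. Each camera call takes 0.05 s, during which the arm holds its last target.

## Working session

There is one attempt and no reset: what is moved stays moved. The work goes in short steps, Python scripts to look and compute and a shell command to move; the robot and the scene stay as the last step left them, time stands still between calls to the robot, and variables do not carry over. Pictures are saved under pics/ and viewed, and the job is handed in when it is done.

```bash
ls; mkdir -p pics; python3 - <<'E'
from plant import sensors,capture,bot
import cv2
print(sensors.get_obs())
for n in("scene","top"):
    c=capture(n);cv2.imwrite(f"pics/{n}0.png",c["frame"]);print(n,c["vfov"],c["cx"],c["cy"],c["view"])
E
```

```text
pics
{'time': 0.0, 'joint_positions': array([-1.40798294e+00,  3.42731495e-01,  1.52504323e+00, -2.34431419e-05,
        1.27538878e+00, -1.46006403e-01]), 'dq': array([ 0.00093442, -0.00143901,  0.00076869, -0.00031331,  0.00043676,
        0.00076311]), 'tau': array([ 1.23204492e-03, -4.31236696e+01, -2.44217420e+01,  7.18587474e-02,
        5.58153796e-02, -1.36976014e-04]), 'tool_pos': array([ 159.50263929, -499.71202964,  205.63128634]), 'tcp_rot': array([-1.70253318,  1.56922531,  1.7478861 ]), 'contact_force': array([ 0.25150942,  0.46753002, -0.14964028]), 'moment': array([-0.01185132,  0.01309556, -0.01097864]), 'grip_width': 91.87633458649822}
scene 50.02302474362354 320.54069981204395 193.5054533202346 [[ 8.15222696e-01 -5.78936355e-01  1.56413891e-02 -5.39679376e+02]
 [-2.19227122e-01 -3.33474924e-01 -9.16915451e-01  2.10727968e+02]
 [ 5.36051700e-01  7.44061269e-01 -3.98774877e-01  7.78715539e+02]
 [ 0.00000000e+00  0.00000000e+00  0.00000000e+00  1.00000000e+00]]
top 46.66790427654158 319.826872123388 205.25815923884096 [[-7.61584609e-03 -9.99758492e-01 -2.06144881e-02 -1.32028786e+02]
 [-9.97162696e-01  9.13675862e-03 -7.47199923e-02  5.40076942e+02]
 [ 7.48902964e-02  1.99869426e-02 -9.96991457e-01  1.03373942e+03]
 [ 0.00000000e+00  0.00000000e+00  0.00000000e+00  1.00000000e+00]]
```

View pics/scene0.png

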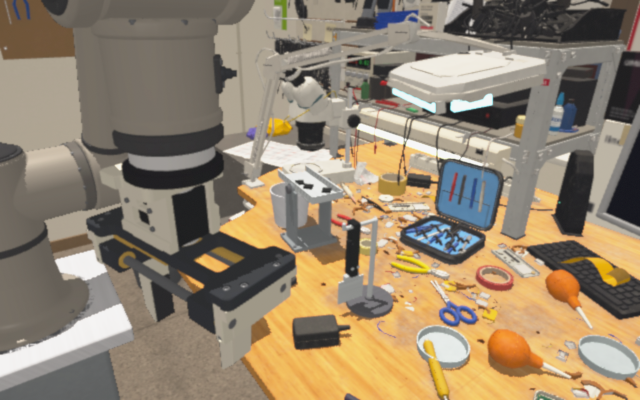

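View pics/top0.png

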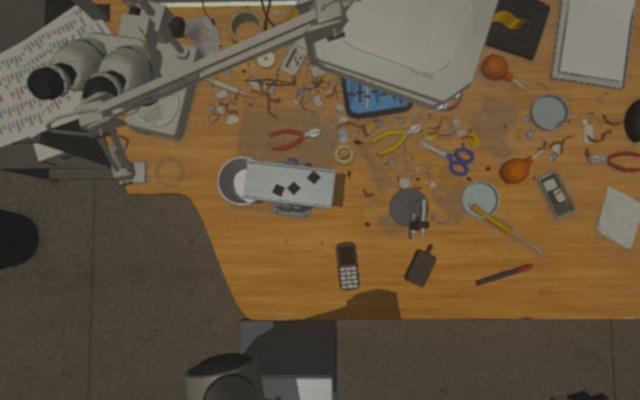

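```bash
cat > h.py <<'E'
import numpy as np,cv2
from plant import sensors,capture,bot
def K(c):
    f=200/np.tan(np.radians(c["vfov"]/2));return f
def proj(c,p):
    V=np.array(c["view"]);q=V[:3,:3]@np.asarray(p,float)+V[:3,3];f=K(c)
    return np.array([c["cx"]+f*q[0]/q[2],c["cy"]+f*q[1]/q[2]])
def ray(c,u,v):
    V=np.array(c["view"]);R=V[:3,:3];o=-R.T@V[:3,3];d=R.T@np.array([(u-c["cx"])/K(c),(v-c["cy"])/K(c),1.]);return o,d/np.linalg.norm(d)
def plane(c,u,v,z):
    o,d=ray(c,u,v);return o+d*(z-o[2])/d[2]
def tri(c1,p1,c2,p2):
    o1,d1=ray(c1,*p1);o2,d2=ray(c2,*p2)
    A=np.stack([d1,-d2],1);s=np.linalg.lstsq(A,o2-o1,rcond=None)[0]
    a=o1+s[0]*d1;b=o2+s[1]*d2;return (a+b)/2,np.linalg.norm(a-b)
def crop(c,x0,y0,x1,y1,k,name):
    cv2.imwrite(name,cv2.resize(c["frame"][y0:y1,x0:x1],None,fx=k,fy=k,interpolation=cv2.INTER_CUBIC))
E
python3 - <<'E'
from h import *
s=capture("scene");t=capture("top")
np.save("s.npy",s,allow_pickle=True);np.save("t.npy",t,allow_pickle=True)
crop(t,200,140,360,240,5,"pics/ta.png");crop(t,340,170,460,260,6,"pics/tb.png")
crop(s,260,160,360,260,6,"pics/sa.png");crop(s,310,210,430,330,5,"pics/sb.png")
E
```

```text
(no output)
```

View pics/ta.png

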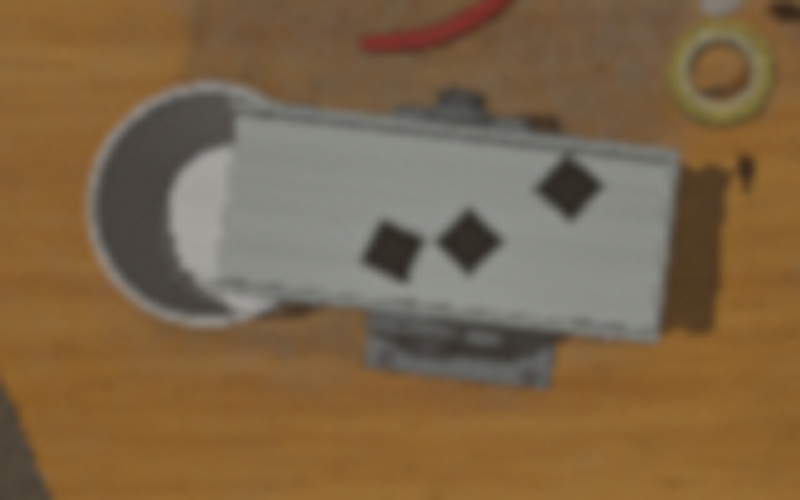

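View pics/tb.png

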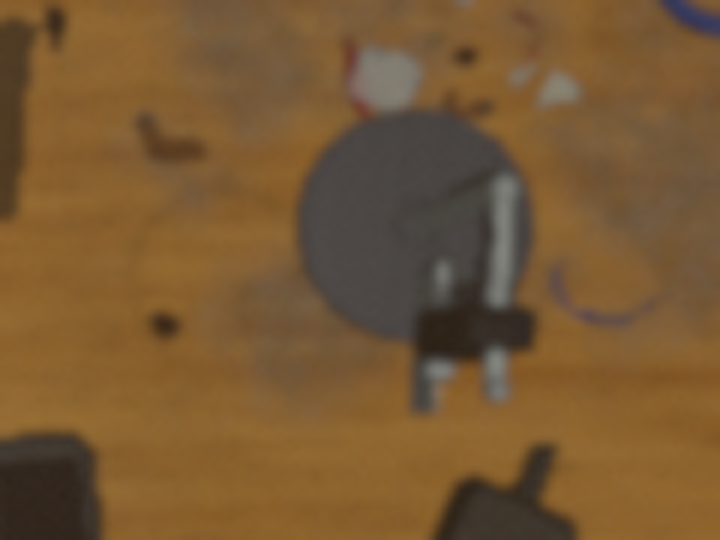

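View pics/sa.png

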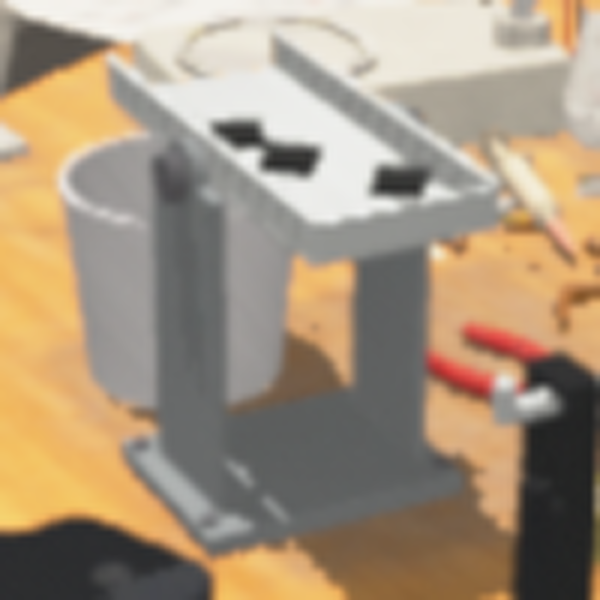

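View pics/sb.png

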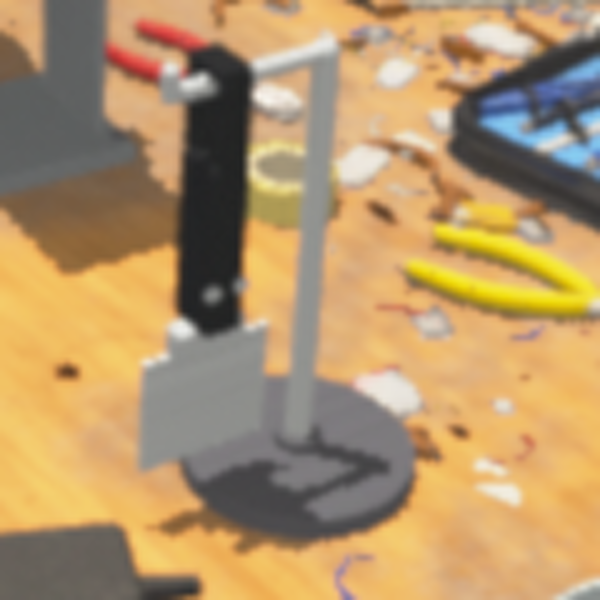

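```bash
python3 - <<'E'
from h import *
np.set_printoptions(precision=1,suppress=True)
s=np.load("s.npy",allow_pickle=True).item();t=np.load("t.npy",allow_pickle=True).item()
T=lambda x,y:(200+x/5-.4,140+y/5-.4); B=lambda x,y:(340+x/6-.4,170+y/6-.4)
S=lambda x,y:(260+x/6-.4,160+y/6-.4); P=lambda x,y:(310+x/5-.4,210+y/5-.4)
m1=plane(t,*T(238,115),140);m2=plane(t,*T(217,285),140);b1=plane(t,*T(680,150),154.5);b2=plane(t,*T(658,342),154.5)
print("mouth",m1,m2,np.linalg.norm(m1-m2),"back",b1,b2,np.linalg.norm(b1-b2))
w1=plane(t,*T(233,103),154.5);w2=plane(t,*T(213,290),154.5)
print("mouth wall tops",w1,w2,np.linalg.norm(w1-w2))
ax=(m1+m2)/2-(b1+b2)/2;print("len",np.linalg.norm(ax[:2]),"dir",np.degrees(np.arctan2(ax[1],ax[0])))
# dark pads by mask
g=t["frame"].max(axis=2);m=np.zeros_like(g);m[168:205,262:325]=(g[168:205,262:325]<95)*255
n,l,st,ce=cv2.connectedComponentsWithStats(m)
for i in range(1,n):
    if st[i,4]>30: print(st[i],ce[i],plane(t,*ce[i],146))
# cup rim
g=t["frame"]; 
rim=np.array([T(*p) for p in [(210,82),(130,120),(90,205),(118,280),(160,313),(210,325)]],np.float32)
R=np.array([plane(t,*p,90)[:2] for p in rim]);A=np.c_[2*R,np.ones(len(R))];sol=np.linalg.lstsq(A,(R**2).sum(1),rcond=None)[0]
print("cup",sol[:2],np.sqrt(sol[2]+sol[:2]@sol[:2]))
print("post top",tri(t,B(508,180),s,P(325,45)),"tip",tri(t,B(497,392),s,P(172,72)), "tiptop",plane(t,*B(495,395),186.5),"posttop",plane(t,*B(506,180),180))
ft=[plane(t,*B(x,y),5) for x,y in((300,225),(530,225),(415,108),(415,340))];print("foot",ft)
print("hdl",plane(t,*B(420,330),78.5),plane(t,*B(536,330),184.5),plane(t,*B(470,330),184.5),plane(t,*B(424,410),23.5),plane(t,*B(475,308),184.5),plane(t,*B(475,345),184.5))
print("blade scene",)
E
```

```text
mouth [618.    7.7 140. ] [548.8  15.9 140. ] 69.67800051301104 back [ 599.5 -171.2  154.5] [ 523.1 -161.7  154.5] 76.97648735972668
mouth wall tops [620.4   7.2 154.5] [545.4  14.8 154.5] 75.34419884381285
len 179.61903330453097 dir 82.94377016749684
[307 170  13  14  97] [313.4 177. ] [ 586.4 -126.7  146. ]
[288 182  12  12  89] [293.3 187.7] [565.2 -86.2 146. ]
[273 184  11  12  88] [278.1 189.8] [561.3 -55.8 146. ]
[274 203  22   2  31] [282.6 203.7] [533.2 -64.7 146. ]
cup [588.5  27.1] 51.97630173658924
post top (array([ 534.7, -339.1,  178.2]), np.float64(3.4653367237947186)) tip (array([ 468.5, -334. ,  184.3]), np.float64(0.4265966493408289)) tiptop [ 467.4 -332.8  186.5] posttop [ 535.9 -339.2  180. ]
foot [array([ 534.3, -296.2,    5. ]), array([ 533.5, -383.7,    5. ]), array([ 578.8, -341. ,    5. ]), array([ 490., -339.,    5.])]
hdl [ 491.5 -328.3   78.5] [ 487.8 -346.6  184.5] [ 488.  -325.8  184.5] [ 463.4 -338.6   23.5] [ 494.9 -327.5  184.5] [ 483.2 -327.3  184.5]
blade scene
```

```bash
cat >> h.py <<'E'
from scipy.spatial.transform import Rotation as Ro
def st(): 
    o=sensors.get_obs();R=Ro.from_euler("xyz",o["tcp_rot"]).as_matrix();return o,R
def go(p,jaw=None):
    """print tool-axis shift (cm) to reach world TCP p, and spin so tool y along angle jaw (deg, mod 180)"""
    o,R=st();d=R.T@(np.array(p,float)-o["tool_pos"])/10
    print("t",round(o["time"],2),"at",o["tool_pos"].round(1),"d",d.round(2),"rows>=",np.linalg.norm(d)/4.17)
    y=R[:,1];a=np.degrees(np.arctan2(y[1],y[0]))
    if jaw is not None:
        da=(jaw-a+90)%180-90
        s=da*np.sign(R[2,0]);print("jaw now",a.round(2),"spin",round(np.radians(s),3), "q6",o["joint_positions"][5].round(2))
E
python3 - <<'E'
from h import *
np.set_printoptions(precision=3,suppress=True)
o,R=st();print(R)
go([160,-500,240],83);go([583,7,240],83)
E
```

```text
[[-0.     0.304 -0.953]
 [ 0.001 -0.953 -0.304]
 [-1.    -0.001 -0.   ]]
t 0.2 at [ 159.5 -499.9  205.9] d [-3.41  0.02 -0.04] rows>= 0.8176274594874138
jaw now -72.31 spin 0.431 q6 -0.15
t 0.2 at [ 159.5 -499.9  205.9] d [ -3.37 -35.43 -55.75] rows>= 15.861043224630476
jaw now -72.31 spin 0.431 q6 -0.15
```

```bash
python3 -m crank '[{"dx":-3.4},{"dx":-3.4},{"dx":-3.4,"dy":-35.4,"dz":-55.7,"spin":0.431},{"dx":-3.4,"dy":-35.4,"dz":-55.7,"spin":0.431},{"dx":-3.4,"dy":-35.4,"dz":-55.7,"spin":0.431},{"dx":-3.4,"dy":-35.4,"dz":-55.7,"spin":0.431},{"dx":-3.4,"dy":-35.4,"dz":-55.7,"spin":0.431},{"dx":-3.4,"dy":-35.4,"dz":-55.7,"spin":0.431},{"dx":-3.4,"dy":-35.4,"dz":-55.7,"spin":0.431},{"dx":-3.4,"dy":-35.4,"dz":-55.7,"spin":0.431},{"dx":-3.4,"dy":-35.4,"dz":-55.7,"spin":0.431},{"dx":-3.4,"dy":-35.4,"dz":-55.7,"spin":0.431},{"dx":-3.4,"dy":-35.4,"dz":-55.7,"spin":0.431},{"dx":-3.4,"dy":-35.4,"dz":-55.7,"spin":0.431},{"dx":-3.4,"dy":-35.4,"dz":-55.7,"spin":0.431},{"dx":-3.4,"dy":-35.4,"dz":-55.7,"spin":0.431},{"dx":-3.4,"dy":-35.4,"dz":-55.7,"spin":0.431},{"dx":-3.4,"dy":-35.4,"dz":-55.7,"spin":0.431},{"dx":-3.4,"dy":-35.4,"dz":-55.7,"spin":0.431},{"dx":-3.4,"dy":-35.4,"dz":-55.7,"spin":0.431}]' 0
python3 - <<'E'
from h import *
go([583,7,160],83)
s=capture("scene");cv2.imwrite("pics/s1.png",s["frame"])
t=capture("top");cv2.imwrite("pics/t1.png",t["frame"])
E
```

```text
t 0.2 at [ 159.5 -499.9  205.9] d [  4.63 -35.42 -55.75] rows>= 15.878171540894272
jaw now -72.31 spin 0.431 q6 -0.15invalid input at $[0]: expected keys dx, dy, dz, spin
```

View pics/s1.png

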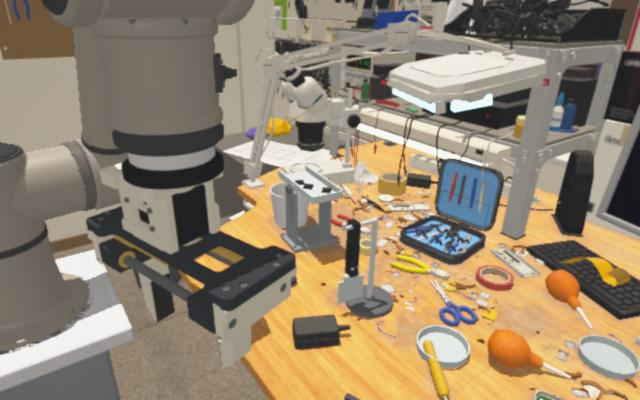

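All four keys are required in each row.

```bash
python3 -m crank '[{"dx":-3.4,"dy":0,"dz":0,"spin":0},{"dx":-3.4,"dy":0,"dz":0,"spin":0},{"dx":-3.4,"dy":-35.4,"dz":-55.7,"spin":0.431},{"dx":-3.4,"dy":-35.4,"dz":-55.7,"spin":0.431},{"dx":-3.4,"dy":-35.4,"dz":-55.7,"spin":0.431},{"dx":-3.4,"dy":-35.4,"dz":-55.7,"spin":0.431},{"dx":-3.4,"dy":-35.4,"dz":-55.7,"spin":0.431},{"dx":-3.4,"dy":-35.4,"dz":-55.7,"spin":0.431},{"dx":-3.4,"dy":-35.4,"dz":-55.7,"spin":0.431},{"dx":-3.4,"dy":-35.4,"dz":-55.7,"spin":0.431},{"dx":-3.4,"dy":-35.4,"dz":-55.7,"spin":0.431},{"dx":-3.4,"dy":-35.4,"dz":-55.7,"spin":0.431},{"dx":-3.4,"dy":-35.4,"dz":-55.7,"spin":0.431},{"dx":-3.4,"dy":-35.4,"dz":-55.7,"spin":0.431},{"dx":-3.4,"dy":-35.4,"dz":-55.7,"spin":0.431},{"dx":-3.4,"dy":-35.4,"dz":-55.7,"spin":0.431},{"dx":-3.4,"dy":-35.4,"dz":-55.7,"spin":0.431},{"dx":-3.4,"dy":-35.4,"dz":-55.7,"spin":0.431},{"dx":-3.4,"dy":-35.4,"dz":-55.7,"spin":0.431},{"dx":-3.4,"dy":-35.4,"dz":-55.7,"spin":0.431}]' 0
python3 - <<'E'
from h import *
go([583,7,160],83)
s=capture("scene");cv2.imwrite("pics/s1.png",s["frame"])
t=capture("top");cv2.imwrite("pics/t1.png",t["frame"])
E
```

```text
time: 1.97
tool_pos: [583.3, 8.2, 239.5]
tcp_rot: [0.216, 1.57, -3.044]
contact_force: [-0.6, -0.5, 0.4]
grip_width: 0.1
t 1.97 at [583.3   8.2 239.5] d [7.95 0.12 0.01] rows>= 1.9072830853859697
jaw now -96.8 spin 0.004 q6 1.57
```

View pics/s1.png

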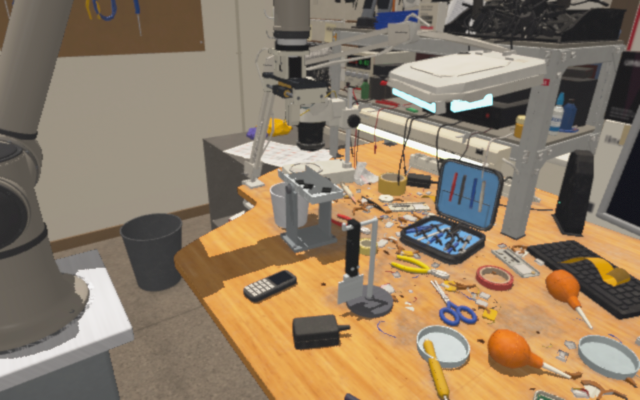

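View pics/t1.png

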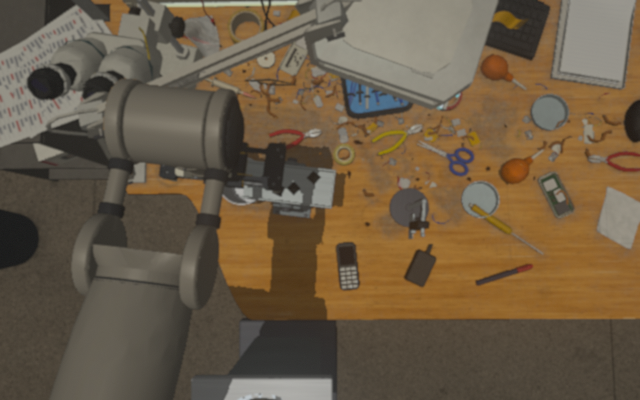

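```bash
python3 -m crank '[{"dx":3,"dy":0,"dz":0,"spin":0},{"dx":6,"dy":0,"dz":0,"spin":0},{"dx":8.5,"dy":0,"dz":0,"spin":0},{"dx":9.2,"dy":0,"dz":0,"spin":0},{"dx":9.7,"dy":0,"dz":0,"spin":0},{"dx":10,"dy":0,"dz":0,"spin":0},{"dx":10.3,"dy":0,"dz":0,"spin":0},{"dx":10.6,"dy":0,"dz":0,"spin":0},{"dx":10.9,"dy":0,"dz":0,"spin":0},{"dx":11.2,"dy":0,"dz":0,"spin":0}]'
python3 -m crank '[{"dx":0.4,"dy":0,"dz":0,"spin":0},{"dx":0.7,"dy":0,"dz":0,"spin":0},{"dx":1,"dy":0,"dz":0,"spin":0}]'
python3 - <<'E'
from h import *
t=capture("top");crop(t,200,140,360,240,5,"pics/t2.png");go([583,7,110],83)
s=capture("scene");crop(s,260,160,360,260,6,"pics/s2.png")
E
```

```text
time: 2.9
tool_pos: [583.1, 6.3, 128.8]
tcp_rot: [3.067, 1.569, -0.197]
contact_force: [0.4, 0.6, -0.4]
grip_width: 0.4
time: 3.15
tool_pos: [582.7, 6.4, 118.4]
tcp_rot: [2.321, 1.571, -0.943]
contact_force: [-2.0, -0.1, 7.6]
grip_width: 0.1
t 3.2 at [582.6   6.4 118.1] d [ 0.81 -0.06 -0.03] rows>= 0.19557528836172278
jaw now -96.99 spin 0.0 q6 1.57
```

View pics/s2.png

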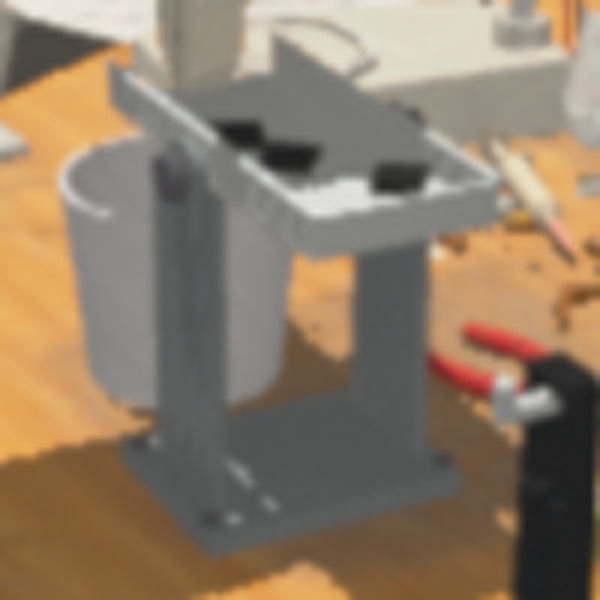

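View pics/t2.png

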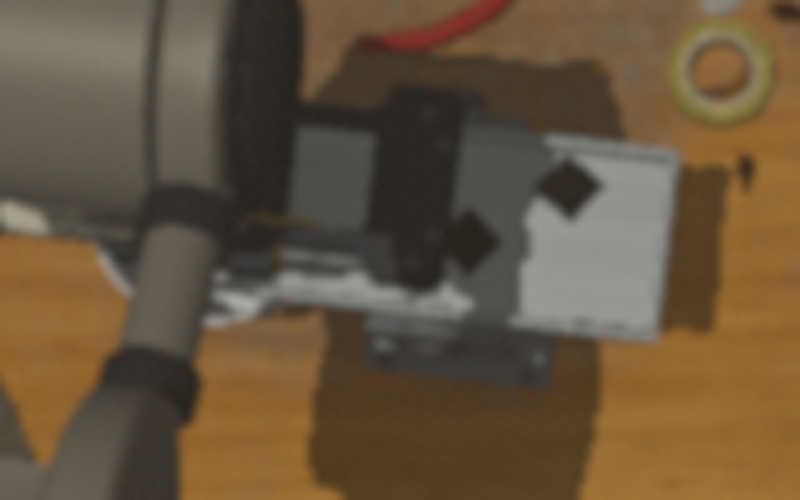

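```bash
python3 - <<'E'
from h import *
np.set_printoptions(precision=1,suppress=True)
s=capture("scene");o,R=st();print(o["tool_pos"],o["contact_force"],o["grip_width"],o["time"])
S=lambda q:(np.array(q)-[260,160]+.4)*6
ey=np.array([.123,.992,0]);ex=np.array([.992,-.123,0]);p=np.array([572.3,-77.5,140])
for a in(90,-90):
  for l in(-38,38):
    for h in(0,14.5): print(a,l,h,S(proj(s,p+a*ey+l*ex+[0,0,h])))
print("tcp",S(proj(s,o["tool_pos"])))
for a in (0.1,.2,.3,.44):
  c,sn=np.cos(a),np.sin(a);print(a,S(proj(s,p+90*(ey*c-[0,0,sn])-38*ex+14.5*(ey*sn+[0,0,c]))),S(proj(s,p-90*(ey*c-[0,0,sn])-38*ex+14.5*(ey*sn+[0,0,c]))))
crop(s,240,40,370,200,5,"pics/s3.png")
E
```

```text
[582.7   6.4 118.2] [ 0.3  0.7 -0. ] 0.6556384479903256 3.3
90 -38 0 [109.9  96.4]
90 -38 14.5 [109.   62.4]
90 38 0 [280.1  67.3]
90 38 14.5 [280.2  34.1]
-90 -38 0 [316.6 266.5]
-90 -38 14.5 [316.9 227.9]
-90 38 0 [506.1 226.5]
-90 38 14.5 [507.6 189.1]
tcp [202.5 136. ]
0.1 [108.6  82.9] [314.6 202. ]
0.2 [109.1 104.1] [311.  175.6]
0.3 [110.4 125.8] [306.3 149.2]
0.44 [113.8 156.8] [297.9 112.8]
```

View pics/s3.png

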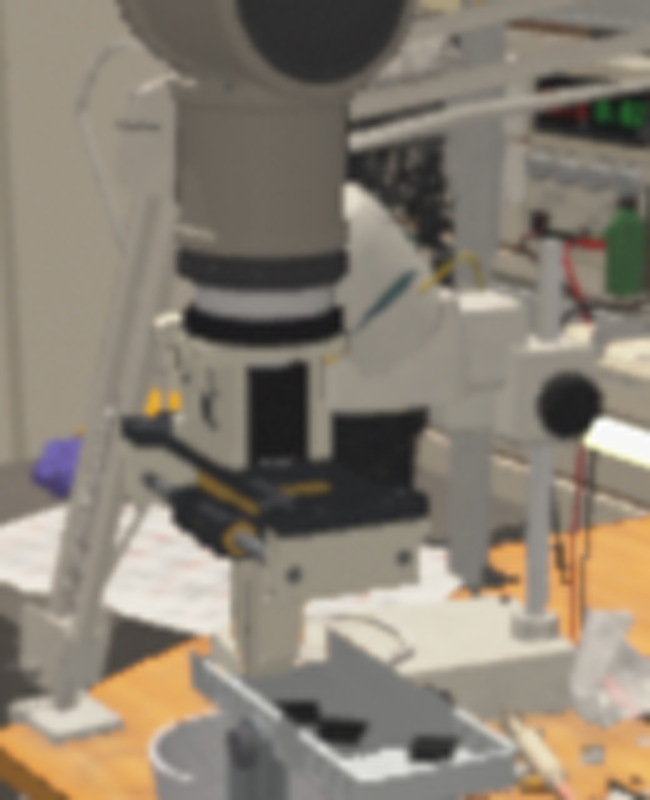

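```bash
python3 - <<'E'
from h import *
s=capture("scene");s0=np.load("s.npy",allow_pickle=True).item()
a=s0["frame"][150:220,255:355];b=s["frame"][150:220,255:355]
cv2.imwrite("pics/cmp.png",cv2.resize(np.hstack([a,b]),None,fx=4,fy=4,interpolation=cv2.INTER_CUBIC))
o,R=st();print(o["contact_force"],o["tool_pos"])
E
```

```text
[0.38912298 0.73553822 0.37853476] [582.64710857   6.37851574 118.14949256]
```

View pics/cmp.png

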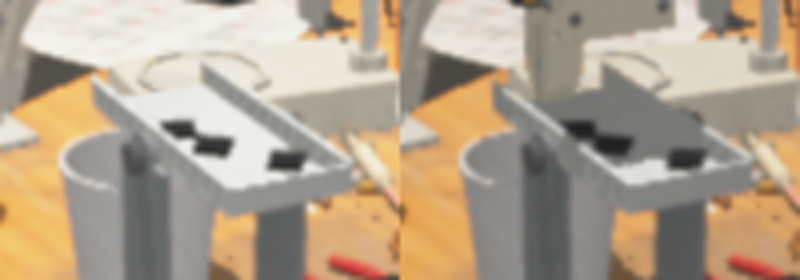

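```bash
python3 - <<'E'
from h import *
s=np.load("s.npy",allow_pickle=True).item()
p=np.array([159.5,-499.9,205.9]);y=np.array([.304,-.953,0]);z=np.array([-.953,-.304,0])
for k in(-46,46):
  for w in (-9.5,9.5):
    for h in(0,19): print(k,w,h,proj(s,p+k*y+w*z+[0,0,h]).round(1))
crop(s,80,200,300,370,3,"pics/g.png")
E
```

```text
-46 -9.5 0 [177.  328.4]
-46 -9.5 19 [174.8 313.6]
-46 9.5 0 [160.9 338.7]
-46 9.5 19 [158.3 323.6]
46 -9.5 0 [239. 371.]
46 -9.5 19 [237.8 355. ]
46 9.5 0 [223.1 384.2]
46 9.5 19 [221.4 368. ]
```

View pics/g.png

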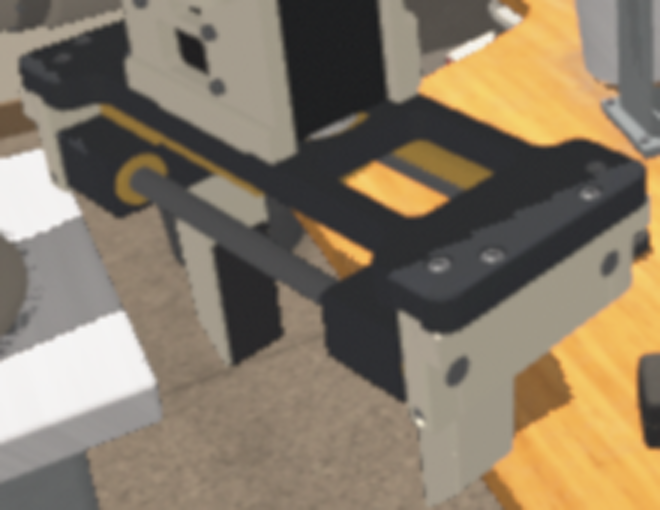

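```bash
python3 - <<'E'
from h import *
s=np.load("s.npy",allow_pickle=True).item()
p=np.array([159.5,-499.9,205.9]);y=np.array([.304,-.953,0]);z=np.array([-.953,-.304,0])
G=lambda q:((q-[80,200])*3).round(0)
for k in(46,65,95):
  for w in (-37.5,-9.5,9.5,37.5):
    print(k,w,[G(proj(s,p+k*y+w*z+[0,0,h])).tolist() for h in(0,20,66,86)])
# fit: observed plate corners
E
```

```text
46 -37.5 [[542.0, 459.0], [539.0, 410.0], [533.0, 290.0], [530.0, 235.0]]
46 -9.5 [[477.0, 513.0], [473.0, 463.0], [463.0, 338.0], [459.0, 280.0]]
46 9.5 [[429.0, 553.0], [424.0, 501.0], [411.0, 374.0], [405.0, 315.0]]
46 37.5 [[352.0, 617.0], [345.0, 564.0], [326.0, 432.0], [318.0, 371.0]]
65 -37.5 [[586.0, 487.0], [584.0, 437.0], [580.0, 315.0], [578.0, 258.0]]
65 -9.5 [[522.0, 543.0], [518.0, 492.0], [511.0, 366.0], [507.0, 307.0]]
65 9.5 [[474.0, 585.0], [470.0, 533.0], [459.0, 404.0], [454.0, 344.0]]
65 37.5 [[397.0, 654.0], [391.0, 600.0], [375.0, 466.0], [367.0, 403.0]]
95 -37.5 [[660.0, 533.0], [660.0, 483.0], [659.0, 357.0], [659.0, 299.0]]
95 -9.5 [[597.0, 595.0], [595.0, 543.0], [591.0, 413.0], [589.0, 352.0]]
95 9.5 [[550.0, 641.0], [548.0, 588.0], [541.0, 455.0], [537.0, 393.0]]
95 37.5 [[474.0, 716.0], [469.0, 661.0], [457.0, 524.0], [451.0, 459.0]]
```

```bash
python3 - <<'E'
from h import *
t=np.load("t.npy",allow_pickle=True).item()
p=np.array([582.7,6.4,118]);ex=np.array([.992,-.123,0]);ey=np.array([.123,.992,0])
for a in(-60,-40):
  for h in(80,110): print(a,h,[((proj(t,p+a*ey+w*ex+[0,0,h])-[200,140])*5).round().tolist() for w in(-37.5,0,37.5)])
E
```

```text
-60 80 [[356.0, 295.0], [369.0, 197.0], [381.0, 100.0]]
-60 110 [[346.0, 288.0], [359.0, 187.0], [371.0, 86.0]]
-40 80 [[304.0, 289.0], [316.0, 191.0], [329.0, 94.0]]
-40 110 [[292.0, 282.0], [305.0, 180.0], [317.0, 80.0]]
```

```bash
python3 -m crank '[{"dx":0.3,"dy":0,"dz":0,"spin":0},{"dx":0.6,"dy":0,"dz":0,"spin":0},{"dx":0.9,"dy":0,"dz":0,"spin":0},{"dx":1.2,"dy":0,"dz":0,"spin":0},{"dx":1.5,"dy":0,"dz":0,"spin":0},{"dx":1.8,"dy":0,"dz":0,"spin":0},{"dx":2.1,"dy":0,"dz":0,"spin":0},{"dx":2.3,"dy":0,"dz":0,"spin":0},{"dx":2.5,"dy":0,"dz":0,"spin":0}]'
python3 -m crank '[{"dx":0.15,"dy":0,"dz":0,"spin":0},{"dx":0.3,"dy":0,"dz":0,"spin":0}]'
```

```text
time: 4.1
tool_pos: [583.5, 5.3, 94.6]
tcp_rot: [2.658, 1.568, -0.606]
contact_force: [-1.6, -2.6, 9.3]
grip_width: 0.4
time: 4.27
tool_pos: [583.7, 5.4, 91.7]
tcp_rot: [2.748, 1.567, -0.516]
contact_force: [-1.8, -2.2, 9.7]
grip_width: 0.3
```

```bash
python3 -m crank '[{"dx":0.15,"dy":0,"dz":0,"spin":0},{"dx":0.3,"dy":0,"dz":0,"spin":0}]'
python3 -m crank '[{"dx":0.1,"dy":0,"dz":0,"spin":0},{"dx":0.2,"dy":0,"dz":0,"spin":0}]'
python3 - <<'E'
from h import *
s=capture("scene");crop(s,255,150,355,220,6,"pics/s4.png")
S=lambda q:(np.array(q)-[255,150]+.4)*6
ey=np.array([.123,.992,0]);ex=np.array([.992,-.123,0]);p=np.array([572.3,-77.5,140])
for a in (.3,.38,.44):
  c,sn=np.cos(a),np.sin(a);print(a,[S(proj(s,p+k*(ey*c-[0,0,sn])+l*ex+14.5*(ey*sn+[0,0,c]))).round() for k,l in((90,-38),(-90,-38),(-90,38))])
E
```

```text
time: 4.43
tool_pos: [583.8, 5.5, 88.8]
tcp_rot: [2.8, 1.567, -0.464]
contact_force: [-1.0, -2.3, 9.2]
grip_width: 0.5
time: 4.6
tool_pos: [583.9, 5.5, 86.8]
tcp_rot: [2.842, 1.567, -0.422]
contact_force: [-1.1, -2.3, 8.9]
grip_width: 0.3
0.3 [array([140., 186.]), array([336., 209.]), array([528., 173.])]
0.38 [array([142., 203.]), array([332., 188.]), array([524., 153.])]
0.44 [array([144., 217.]), array([328., 173.]), array([520., 138.])]
```

View pics/s4.png

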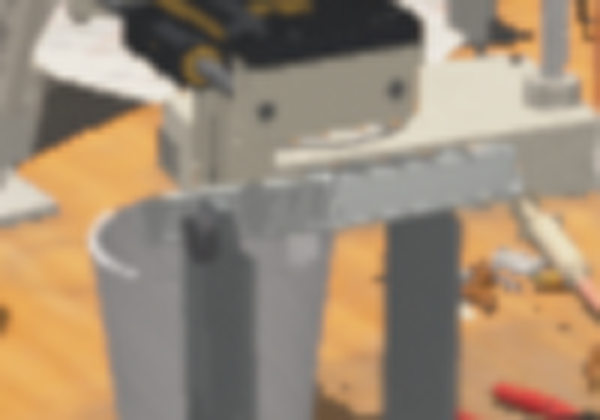

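```bash
python3 -m crank '[{"dx":0.1,"dy":0,"dz":0,"spin":0},{"dx":0.15,"dy":0,"dz":0,"spin":0}]'
python3 -m crank '[{"dx":0.05,"dy":0,"dz":0,"spin":0},{"dx":0.1,"dy":0,"dz":0,"spin":0}]'
```

```text
time: 4.82
tool_pos: [583.9, 5.6, 85.3]
tcp_rot: [2.884, 1.567, -0.379]
contact_force: [-0.8, -2.1, 8.7]
grip_width: 0.7
time: 4.98
tool_pos: [583.9, 5.6, 84.3]
tcp_rot: [2.894, 1.567, -0.369]
contact_force: [-0.7, -1.5, 9.4]
grip_width: 0.6
```

```bash
python3 -m crank '[{"dx":0.1,"dy":0,"dz":0,"spin":0},{"dx":0.15,"dy":0,"dz":0,"spin":0}]'
python3 -m crank '[{"dx":0.05,"dy":0,"dz":0,"spin":0},{"dx":0.1,"dy":0,"dz":0,"spin":0}]'
```

```text
time: 5.15
tool_pos: [584.0, 5.6, 82.8]
tcp_rot: [2.905, 1.567, -0.359]
contact_force: [-1.0, -2.2, 8.7]
grip_width: 0.3
time: 5.32
tool_pos: [584.1, 5.6, 82.2]
tcp_rot: [2.915, 1.567, -0.349]
contact_force: [-2.1, -1.8, 14.5]
grip_width: 0.5
```

```bash
python3 -m crank '[{"dx":-2,"dy":0,"dz":0,"spin":0},{"dx":-6,"dy":0,"dz":0,"spin":0},{"dx":-10,"dy":0,"dz":0,"spin":0},{"dx":-14,"dy":0,"dz":0,"spin":0},{"dx":-18,"dy":0,"dz":0,"spin":0},{"dx":-18,"dy":0,"dz":0,"spin":0}]' 100
python3 - <<'E'
from h import *
s=capture("scene");crop(s,255,150,355,220,6,"pics/s5.png");cv2.imwrite("pics/s5f.png",s["frame"])
go([489.5,-335.5,255],95)
E
```

```text
time: 5.82
tool_pos: [586.0, 6.1, 269.3]
tcp_rot: [3.139, 1.555, -0.125]
contact_force: [0.4, -0.2, 0.2]
grip_width: 36.2
t 5.87 at [584.8   6.2 265.2] d [ 0.97 35.07  5.31] rows>= 8.509716988905721
jaw now -97.0 spin -0.209 q6 1.57
```

View pics/s5.png

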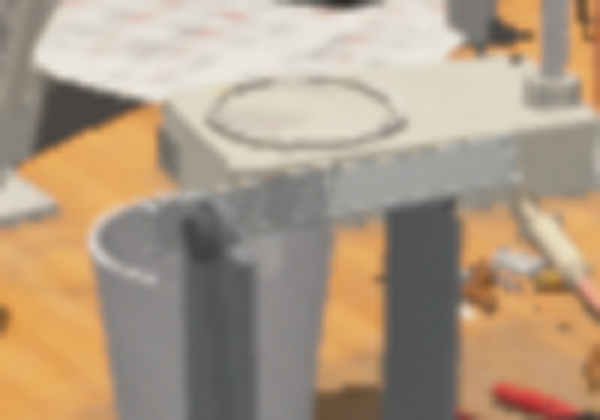

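```bash
python3 -m crank '[{"dx":0,"dy":35,"dz":5.3,"spin":-0.03},{"dx":0,"dy":35,"dz":5.3,"spin":-0.03},{"dx":0,"dy":35,"dz":5.3,"spin":-0.03},{"dx":0,"dy":35,"dz":5.3,"spin":-0.03},{"dx":0,"dy":35,"dz":5.3,"spin":-0.03},{"dx":0,"dy":35,"dz":5.3,"spin":-0.03},{"dx":0,"dy":35,"dz":5.3,"spin":-0.03},{"dx":0,"dy":35,"dz":5.3,"spin":-0.03},{"dx":0,"dy":35,"dz":5.3,"spin":-0.03},{"dx":0,"dy":35,"dz":5.3,"spin":-0.03},{"dx":0,"dy":35,"dz":5.3,"spin":-0.03},{"dx":0,"dy":35,"dz":5.3,"spin":-0.03}]' 100
python3 - <<'E'
from h import *
np.set_printoptions(precision=1,suppress=True)
go([489.5,-336,200],84.8)
s=capture("scene");crop(s,250,60,400,260,3,"pics/s6.png")
t=capture("top");crop(t,340,120,480,260,4,"pics/t6.png")
o,R=st();print([ (proj(s,o["tool_pos"]+k*R[:,1]+w*R[:,2]+[0,0,20])-[250,60])*3 for k in(-46,46) for w in(-9.5,9.5)])
E
```

```text
time: 6.87
tool_pos: [487.3, -333.7, 259.3]
tcp_rot: [-0.851, 1.569, 2.199]
contact_force: [0.9, 0.3, -0.2]
grip_width: 92.2
t 6.87 at [ 487.3 -333.7  259.3] d [ 5.9  0.2 -0.2] rows>= 1.423335224816193
jaw now -95.28 spin -0.001 q6 0.93
[array([283.5, 293.9]), array([254.8, 299. ]), array([383.2, 346.2]), array([352.6, 352.7])]
```

View pics/s6.png

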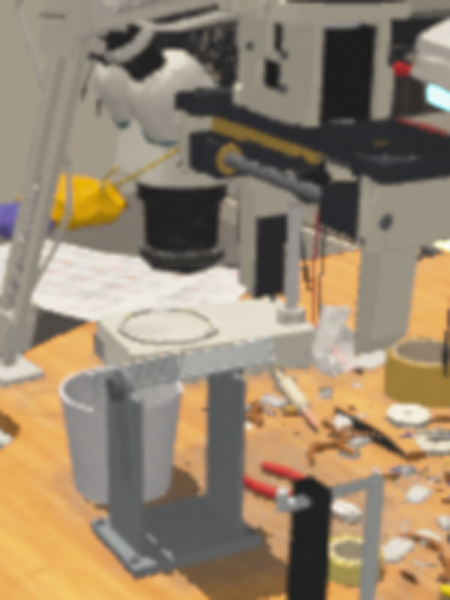

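View pics/t6.png

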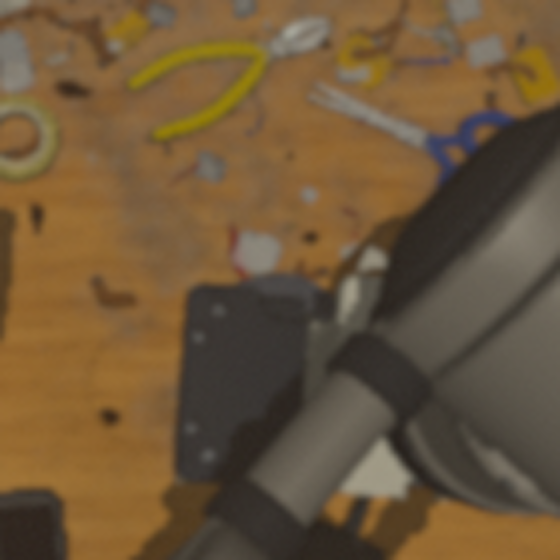

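```bash
python3 -m crank '[{"dx":0,"dy":0.22,"dz":-0.2,"spin":0},{"dx":3,"dy":0.22,"dz":-0.2,"spin":0},{"dx":6,"dy":0.22,"dz":-0.2,"spin":0},{"dx":9,"dy":0.22,"dz":-0.2,"spin":0},{"dx":11,"dy":0.22,"dz":-0.2,"spin":0},{"dx":12.5,"dy":0.22,"dz":-0.2,"spin":0},{"dx":13.5,"dy":0.22,"dz":-0.2,"spin":0},{"dx":13.5,"dy":0.22,"dz":-0.2,"spin":0}]' 100
python3 - <<'E'
from h import *
go([489.5,-336,104.5],84.8)
s=capture("scene");crop(s,280,140,420,300,4,"pics/s7.png")
E
```

```text
time: 7.63
tool_pos: [488.7, -335.6, 123.3]
tcp_rot: [-0.622, 1.567, 2.429]
contact_force: [-0.3, 0.4, 0.1]
grip_width: 91.9
t 7.63 at [ 488.7 -335.6  123.3] d [ 1.88  0.04 -0.09] rows>= 0.4508052644750622
jaw now -95.22 spin -0.0 q6 0.93
```

View pics/s7.png

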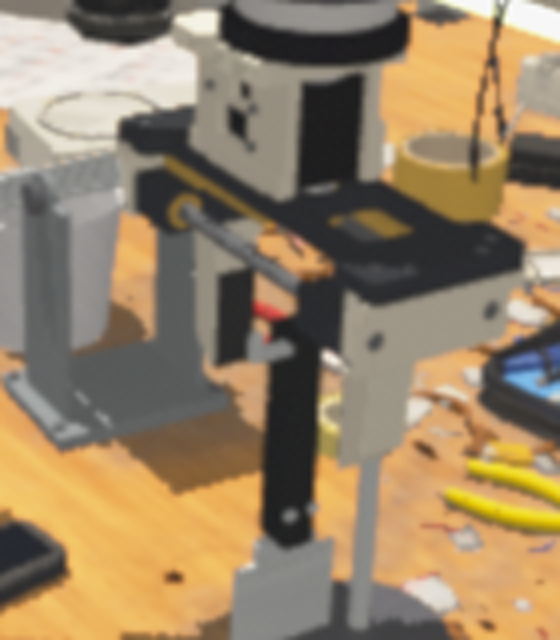

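```bash
python3 -m crank '[{"dx":0.5,"dy":0.04,"dz":-0.07,"spin":0},{"dx":1,"dy":0.04,"dz":-0.07,"spin":0}]' 100
python3 -m crank '[{"dx":0.3,"dy":0,"dz":0,"spin":0},{"dx":0.5,"dy":0,"dz":0,"spin":0},{"dx":0.7,"dy":0,"dz":0,"spin":0}]' 100
python3 - <<'E'
from h import *
go([489.5,-336,104.5],84.8)
s=capture("scene");crop(s,300,160,400,260,6,"pics/s8.png")
E
```

```text
time: 7.85
tool_pos: [490.9, -338.1, 116.6]
tcp_rot: [2.488, 1.567, -0.745]
contact_force: [0.6, 0.3, 0.5]
grip_width: 91.8
time: 8.1
tool_pos: [489.9, -337.5, 108.4]
tcp_rot: [2.329, 1.57, -0.905]
contact_force: [-0.2, 0.4, 0.4]
grip_width: 91.9
t 8.1 at [ 489.9 -337.5  108.4] d [ 0.39 -0.15  0.05] rows>= 0.1005748040008025
jaw now -95.28 spin -0.001 q6 0.93
```

View pics/s8.png

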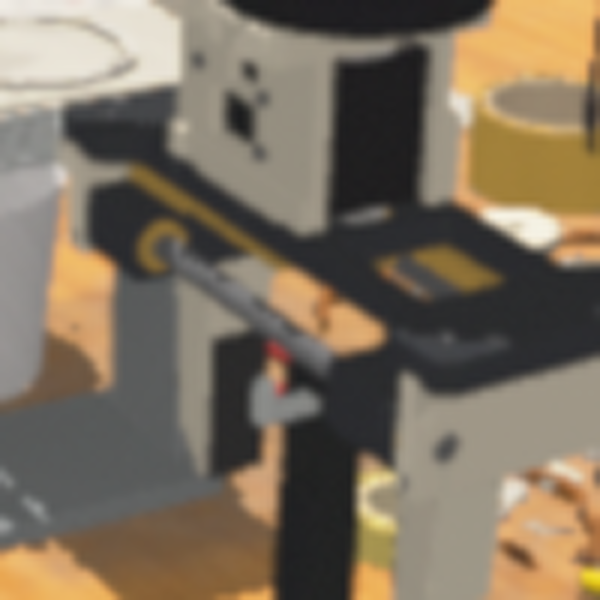

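```bash
python3 -m crank '[{"dx":0,"dy":-0.12,"dz":0,"spin":0},{"dx":0,"dy":-0.12,"dz":0,"spin":0},{"dx":0,"dy":-0.12,"dz":0,"spin":0},{"dx":0,"dy":-0.12,"dz":0,"spin":0},{"dx":0,"dy":-0.12,"dz":0,"spin":0},{"dx":0,"dy":-0.12,"dz":0,"spin":0},{"dx":0,"dy":-0.12,"dz":0,"spin":0},{"dx":0,"dy":-0.12,"dz":0,"spin":0},{"dx":0,"dy":-0.12,"dz":0,"spin":0},{"dx":0,"dy":-0.12,"dz":0,"spin":0}]' 0
python3 - <<'E'
from h import *
go([489.5,-336,104.5],84.8)
s=capture("scene");crop(s,300,160,400,260,6,"pics/s9.png")
E
```

```text
time: 8.98
tool_pos: [489.9, -336.2, 108.3]
tcp_rot: [1.6, 1.571, -1.634]
contact_force: [-0.2, 0.5, 0.3]
grip_width: 29.6
t 8.98 at [ 489.9 -336.2  108.3] d [ 0.38 -0.02  0.05] rows>= 0.09224565377503491
jaw now -95.28 spin -0.001 q6 0.93
```

View pics/s9.png

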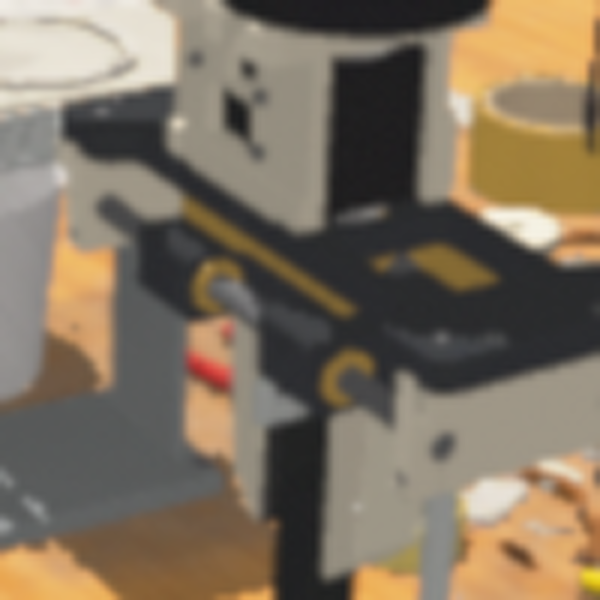

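```bash
python3 -m crank '[{"dx":0,"dy":0,"dz":0,"spin":0},{"dx":0,"dy":0,"dz":0,"spin":0},{"dx":0,"dy":0,"dz":0,"spin":0},{"dx":0,"dy":0,"dz":0,"spin":0}]' 0
python3 -m crank '[{"dx":-0.3,"dy":0,"dz":0,"spin":0},{"dx":-0.6,"dy":0,"dz":0,"spin":0},{"dx":-1,"dy":0,"dz":0,"spin":0},{"dx":-1.4,"dy":0,"dz":0,"spin":0},{"dx":-1.5,"dy":0,"dz":0,"spin":0},{"dx":-1.5,"dy":0,"dz":0,"spin":0}]' 0
python3 - <<'E'
from h import *
go([489.5,-336,123.5],84.8)
s=capture("scene");crop(s,300,160,420,300,5,"pics/s10.png")
E
```

```text
time: 9.37
tool_pos: [489.9, -336.2, 108.3]
tcp_rot: [1.954, 1.571, -1.28]
contact_force: [0.0, -0.4, 0.0]
grip_width: 21.9
time: 9.87
tool_pos: [490.2, -336.4, 124.0]
tcp_rot: [2.457, 1.57, -0.777]
contact_force: [0.1, 0.7, -0.8]
grip_width: 21.8
t 9.87 at [ 490.2 -336.4  124. ] d [ 0.05 -0.04  0.07] rows>= 0.022623282679876545
jaw now -95.28 spin -0.001 q6 0.93
```

View pics/s10.png

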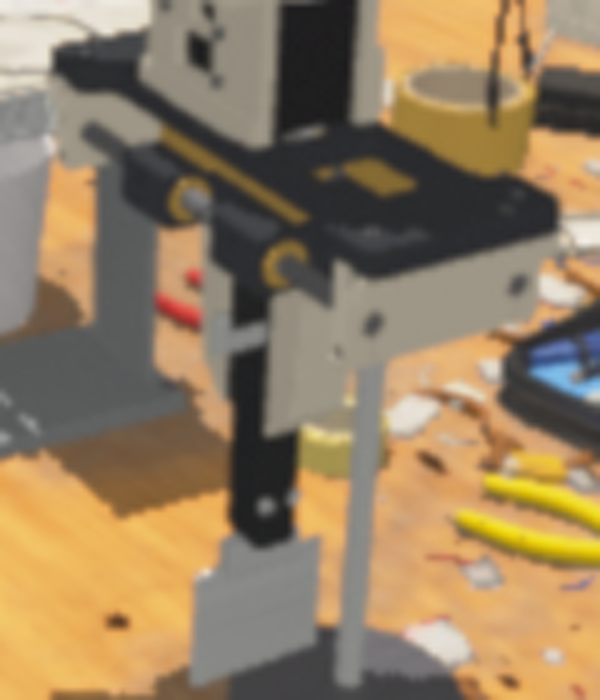

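```bash
python3 -m crank '[{"dx":0,"dy":0,"dz":1,"spin":0},{"dx":0,"dy":0,"dz":2,"spin":0},{"dx":0,"dy":0,"dz":3,"spin":0},{"dx":0,"dy":0,"dz":4,"spin":0},{"dx":0,"dy":0,"dz":5,"spin":0},{"dx":0,"dy":0,"dz":6,"spin":0},{"dx":0,"dy":0,"dz":7,"spin":0},{"dx":0,"dy":0,"dz":8,"spin":0}]' 0
python3 - <<'E'
from h import *
np.set_printoptions(precision=2,suppress=True)
o,R=st();print(R[:,2])
go([489.5,-336,123.5],84.8)
s=capture("scene");crop(s,280,160,400,300,5,"pics/s11.png")
E
```

```text
time: 10.58
tool_pos: [409.4, -328.7, 123.3]
tcp_rot: [1.603, 1.571, -1.631]
contact_force: [0.4, 0.0, -1.2]
grip_width: 21.8
[-1.    0.09 -0.  ]
t 10.58 at [ 409.4 -328.7  123.3] d [-0.02 -0.01 -8.04] rows>= 1.9286870268723122
jaw now -95.28 spin -0.001 q6 0.84
```

View pics/s11.png

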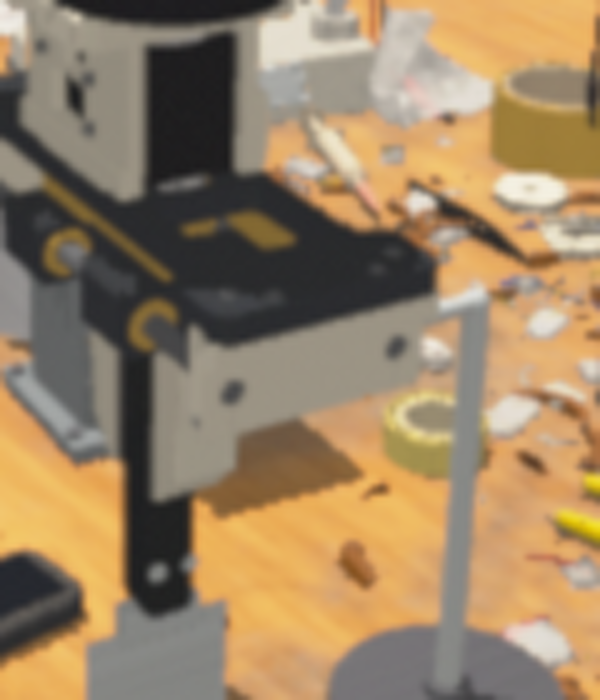

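```bash
python3 -m crank '[{"dx":-4,"dy":0,"dz":0,"spin":0},{"dx":-8,"dy":0,"dz":0,"spin":0},{"dx":-12,"dy":0,"dz":0,"spin":0},{"dx":-16,"dy":0,"dz":0,"spin":0},{"dx":-18,"dy":0,"dz":0,"spin":0},{"dx":-18,"dy":0,"dz":0,"spin":0}]' 0
python3 - <<'E'
from h import *
go([569.4,-141.6,300],83)
E
```

```text
time: 11.13
tool_pos: [411.6, -330.4, 309.0]
tcp_rot: [2.418, 1.56, -0.816]
contact_force: [0.5, 0.4, -0.3]
grip_width: 21.9
t 11.13 at [ 411.6 -330.4  309. ] d [  0.87 -20.26 -13.96] rows>= 5.903499895193019
jaw now -95.29 spin 0.03 q6 0.84
```

```bash
python3 -m crank '[{"dx":0,"dy":-3,"dz":-2,"spin":0},{"dx":0,"dy":-6,"dz":-4,"spin":0.03},{"dx":0,"dy":-9,"dz":-6,"spin":0.03},{"dx":0,"dy":-12,"dz":-8,"spin":0.03},{"dx":0,"dy":-15,"dz":-10,"spin":0.03},{"dx":0,"dy":-18,"dz":-12.2,"spin":0.03},{"dx":0,"dy":-20.2,"dz":-13.9,"spin":0.03},{"dx":0,"dy":-20.2,"dz":-13.9,"spin":0.03},{"dx":0,"dy":-20.2,"dz":-13.9,"spin":0.03}]' 0
python3 - <<'E'
from h import *
go([569.4,-141.6,262],83)
s=capture("scene");crop(s,240,80,380,220,5,"pics/s12.png")
t=capture("top");crop(t,230,120,350,220,6,"pics/t12.png")
E
```

```text
time: 11.88
tool_pos: [567.4, -139.2, 301.6]
tcp_rot: [-0.146, 1.568, 2.876]
contact_force: [0.3, -0.1, -1.1]
grip_width: 22.2
t 11.88 at [ 567.4 -139.2  301.6] d [ 3.96  0.21 -0.23] rows>= 0.9519301555914639
jaw now -96.84 spin 0.003 q6 1.32
```

View pics/s12.png

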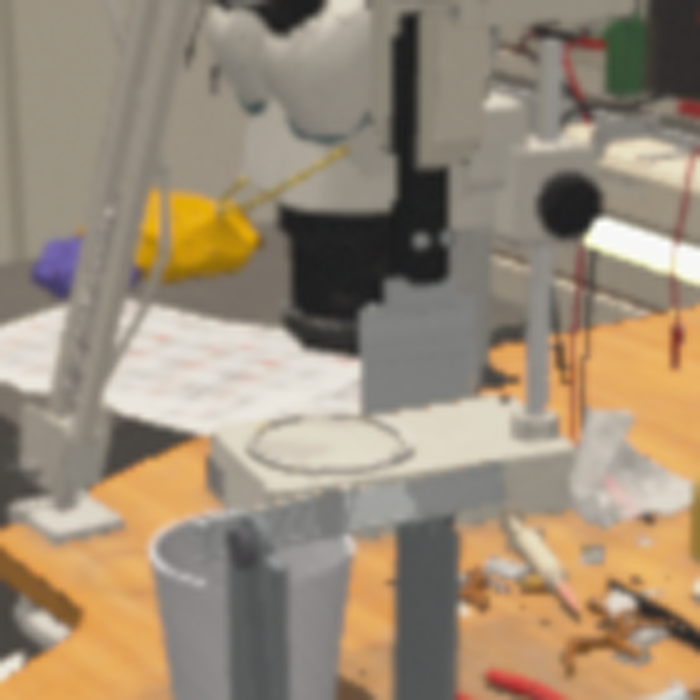

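View pics/t12.png

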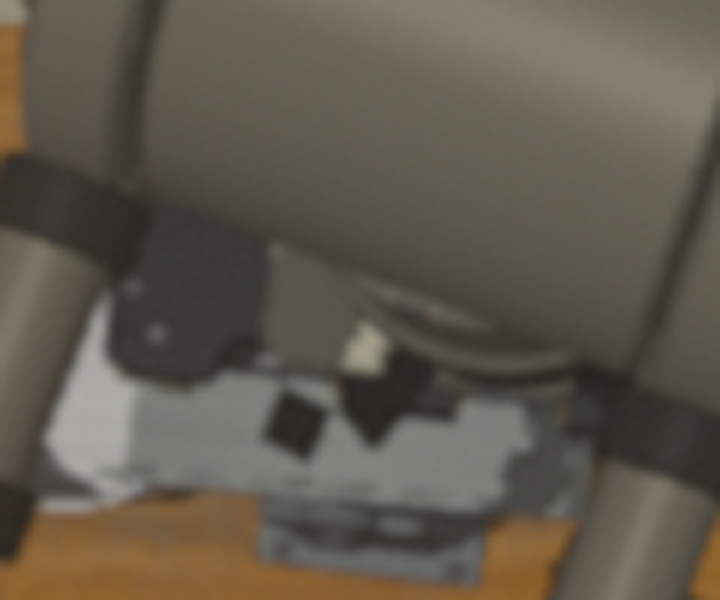

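```bash
python3 - <<'E'
from h import *
s=capture("scene");o,R=st();p=o["tool_pos"].copy();p[2]-=84.8
print([((proj(s,p+w*R[:,2])-[240,80]+.4)*5).round() for w in(-27,0,27)], o["tool_pos"].round(1))
ey=np.array([.123,.992,0]);q=p-[572.3,-77.5,140];print("d",q@ey,"lat",q@[.992,-.123,0])
E
```

```text
[array([479., 401.]), array([422., 410.]), array([365., 420.])] [ 566.5 -141.4  302.7]
d -64.05551081860604 lat 2.102981940020183
```

```bash
python3 -m crank '[{"dx":0,"dy":0,"dz":-0.35,"spin":0},{"dx":1,"dy":0,"dz":-0.35,"spin":0},{"dx":2,"dy":0,"dz":-0.35,"spin":0},{"dx":3,"dy":0,"dz":-0.35,"spin":0},{"dx":3.6,"dy":0,"dz":-0.35,"spin":0},{"dx":4,"dy":0,"dz":-0.35,"spin":0},{"dx":4.1,"dy":0,"dz":-0.35,"spin":0},{"dx":4.1,"dy":0,"dz":-0.35,"spin":0}]' 0
cat >> h.py <<'E'
def tray():
    o,R=st();p=o["tool_pos"].copy();p[2]-=84.8;q=p-[572.3,-77.5,140]
    d=q@[.123,.992,0];print("t",o["time"].round(2) if hasattr(o["time"],'round') else o["time"],"d",d.round(1),"lat",(q@[.992,-.123,0]).round(1),"gap",(q[2]+.4708*d-.6).round(1),"F",o["contact_force"].round(1),"toolz",o["tool_pos"][2].round(1),"grip",round(o["grip_width"],1))
E
python3 -c "from h import *;tray();go([570,-141.6,257],83)"
```

```text
time: 12.7
tool_pos: [570.7, -140.9, 262.0]
tcp_rot: [-0.114, 1.57, 2.906]
contact_force: [-0.7, -0.4, -0.8]
grip_width: 22.1
t 12.7 d -63.1 lat 6.2 gap 6.9 F [-0.7 -0.4 -0.8] toolz 262.0 grip 22.1
t 12.7 at [ 570.7 -140.9  262. ] d [0.5  0.08 0.06] rows>= 0.12174248317423085
jaw now -97.0 spin -0.0 q6 1.32
```

```bash
for i in 1; do python3 -m crank '[{"dx":0.2,"dy":0,"dz":0,"spin":0},{"dx":0.4,"dy":0,"dz":0,"spin":0},{"dx":0.4,"dy":0,"dz":0,"spin":0}]' 0;python3 -c "from h import *;tray()"; done
python3 -m crank '[{"dx":0.1,"dy":0,"dz":0,"spin":0},{"dx":0.1,"dy":0,"dz":0,"spin":0}]' 0;python3 -c "from h import *;tray()"
python3 -m crank '[{"dx":0.1,"dy":0,"dz":0,"spin":0},{"dx":0.1,"dy":0,"dz":0,"spin":0}]' 0;python3 -c "from h import *;tray()"
```

```text
time: 12.95
tool_pos: [570.7, -140.9, 258.2]
tcp_rot: [0.862, 1.571, -2.402]
contact_force: [-0.1, 0.3, -1.7]
grip_width: 22.1
t 12.95 d -63.1 lat 6.2 gap 3.1 F [-0.1  0.3 -1.7] toolz 258.2 grip 22.1
time: 13.12
tool_pos: [570.8, -140.9, 257.3]
tcp_rot: [2.021, 1.571, -1.243]
contact_force: [0.3, -0.8, -1.1]
grip_width: 22.1
t 13.1167 d -63.1 lat 6.3 gap 2.2 F [ 0.3 -0.8 -1.1] toolz 257.3 grip 22.1
time: 13.28
tool_pos: [570.7, -140.9, 256.2]
tcp_rot: [0.504, 1.571, -2.76]
contact_force: [0.0, -0.4, -1.4]
grip_width: 21.6
t 13.2833 d -63.1 lat 6.2 gap 1.1 F [ 0.  -0.4 -1.4] toolz 256.2 grip 21.6
```

```bash
python3 -m crank '[{"dx":0.05,"dy":0,"dz":0,"spin":0},{"dx":0.1,"dy":0,"dz":0,"spin":0}]' 0;python3 -c "from h import *;tray()"
python3 -m crank '[{"dx":0.05,"dy":0,"dz":0,"spin":0},{"dx":0.05,"dy":0,"dz":0,"spin":0}]' 0;python3 -c "from h import *;tray()"
```

```text
time: 13.45
tool_pos: [570.9, -141.0, 255.7]
tcp_rot: [2.753, 1.57, -0.511]
contact_force: [-0.7, 0.2, 3.7]
grip_width: 22.0
t 13.45 d -63.2 lat 6.4 gap 0.5 F [-0.7  0.2  3.7] toolz 255.7 grip 22.0
time: 13.62
tool_pos: [570.9, -141.0, 255.7]
tcp_rot: [2.781, 1.57, -0.483]
contact_force: [-0.9, -0.7, 3.8]
grip_width: 21.7
t 13.6167 d -63.2 lat 6.4 gap 0.5 F [-0.9 -0.7  3.8] toolz 255.7 grip 21.7
```

```bash
python3 -m crank '[{"dx":-0.2,"dy":0,"dz":0,"spin":0},{"dx":-0.2,"dy":0,"dz":0,"spin":0},{"dx":0.035,"dy":-0.5,"dz":0,"spin":0},{"dx":0.27,"dy":-1,"dz":0,"spin":0},{"dx":0.505,"dy":-1.5,"dz":0,"spin":0},{"dx":0.74,"dy":-2,"dz":0,"spin":0},{"dx":0.975,"dy":-2.5,"dz":0,"spin":0},{"dx":1.21,"dy":-3,"dz":0,"spin":0},{"dx":1.21,"dy":-3,"dz":0,"spin":0}]' 0;python3 - <<'E'
from h import *
tray()
s=capture("scene");crop(s,240,100,380,220,5,"pics/s13.png")
t=capture("top");crop(t,230,120,350,220,6,"pics/t13.png")
E
```

```text
time: 14.37
tool_pos: [574.3, -109.9, 242.0]
tcp_rot: [-0.471, 1.57, 2.549]
contact_force: [-1.2, -0.3, -1.0]
grip_width: 21.9
t 14.3667 d -31.9 lat 6.0 gap 1.6 F [-1.2 -0.3 -1. ] toolz 242.0 grip 21.9
```

View pics/s13.png

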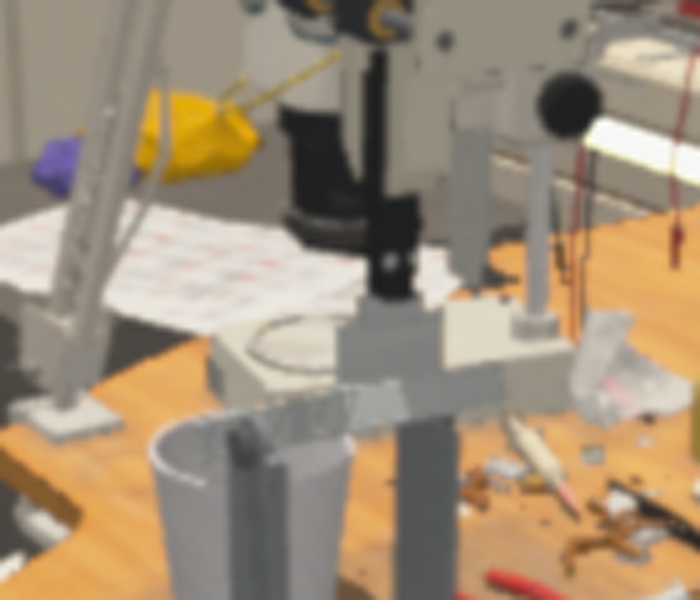

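View pics/t13.png

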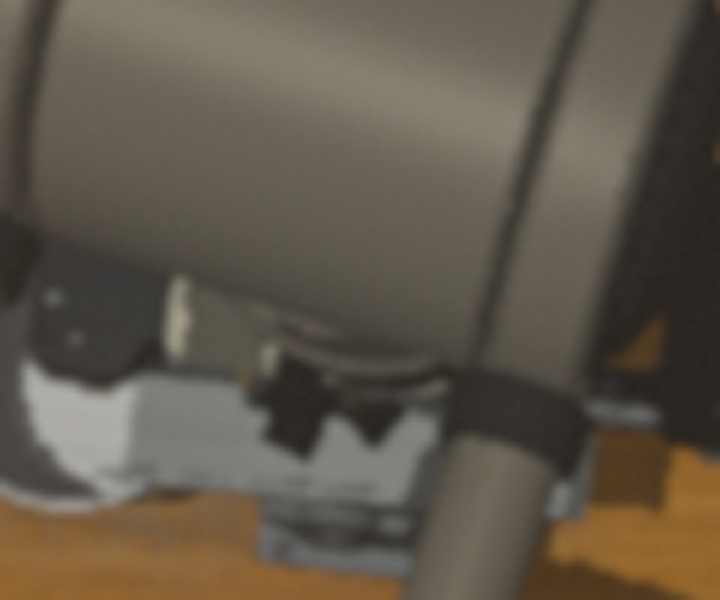

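```bash
python3 -m crank '[{"dx":0.24,"dy":-0.5,"dz":0,"spin":0},{"dx":0.47,"dy":-1,"dz":0,"spin":0},{"dx":0.71,"dy":-1.5,"dz":0,"spin":0},{"dx":0.94,"dy":-2,"dz":0,"spin":0},{"dx":1.18,"dy":-2.5,"dz":0,"spin":0},{"dx":1.41,"dy":-3,"dz":0,"spin":0},{"dx":1.65,"dy":-3.5,"dz":0,"spin":0},{"dx":1.88,"dy":-4,"dz":0,"spin":0},{"dx":2.12,"dy":-4.5,"dz":0,"spin":0},{"dx":2.35,"dy":-5,"dz":0,"spin":0},{"dx":2.59,"dy":-5.5,"dz":0,"spin":0},{"dx":2.82,"dy":-6,"dz":0,"spin":0},{"dx":2.82,"dy":-6,"dz":0,"spin":0}]' 0;python3 - <<'E'
from h import *
tray()
s=capture("scene");crop(s,240,100,380,220,5,"pics/s14.png")
t=capture("top");crop(t,230,120,350,220,6,"pics/t14.png")
E
```

```text
time: 15.55
tool_pos: [581.5, -50.5, 213.9]
tcp_rot: [-0.433, 1.57, 2.587]
contact_force: [-0.8, 0.4, -0.4]
grip_width: 21.7
t 15.55 d 28.0 lat 5.9 gap 1.7 F [-0.8  0.4 -0.4] toolz 213.9 grip 21.7
```

View pics/t14.png

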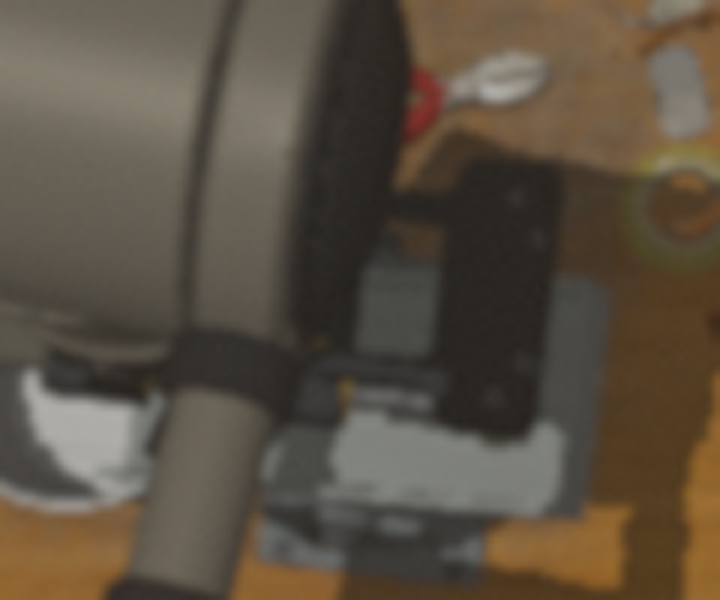

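View pics/s14.png

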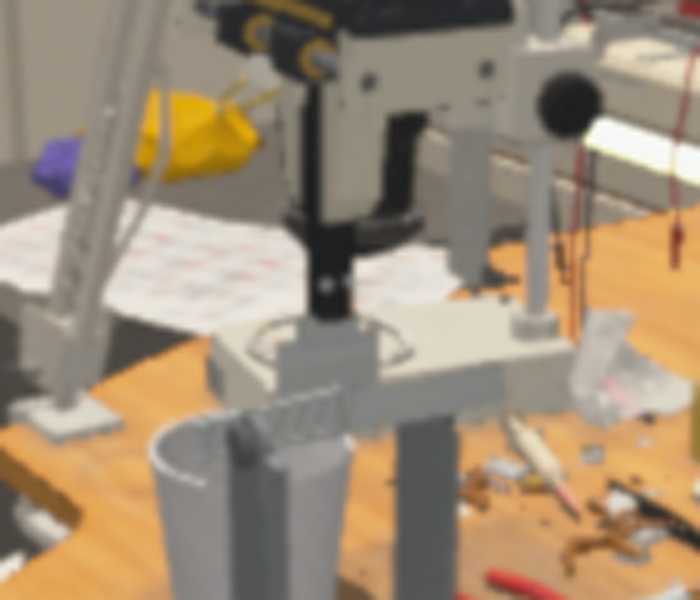

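```bash
python3 -m crank '[{"dx":0.24,"dy":-0.5,"dz":0,"spin":0},{"dx":0.47,"dy":-1,"dz":0,"spin":0},{"dx":0.66,"dy":-1.4,"dz":0,"spin":0},{"dx":0.85,"dy":-1.8,"dz":0,"spin":0},{"dx":1.04,"dy":-2.2,"dz":0,"spin":0},{"dx":1.22,"dy":-2.6,"dz":0,"spin":0},{"dx":1.41,"dy":-3,"dz":0,"spin":0},{"dx":1.6,"dy":-3.4,"dz":0,"spin":0},{"dx":1.79,"dy":-3.8,"dz":0,"spin":0},{"dx":1.98,"dy":-4.2,"dz":0,"spin":0},{"dx":2.17,"dy":-4.6,"dz":0,"spin":0},{"dx":2.35,"dy":-5,"dz":0,"spin":0},{"dx":2.54,"dy":-5.4,"dz":0,"spin":0},{"dx":2.6,"dy":-5.8,"dz":0,"spin":0},{"dx":2.6,"dy":-6.2,"dz":0,"spin":0},{"dx":2.6,"dy":-6.6,"dz":0,"spin":0},{"dx":2.6,"dy":-7,"dz":0,"spin":0},{"dx":2.6,"dy":-7,"dz":0,"spin":0}]' 0;python3 - <<'E'
from h import *
tray()
s=capture("scene");crop(s,240,100,380,220,5,"pics/s15.png")
t=capture("top");crop(t,220,120,340,220,6,"pics/t15.png")
E
```

```text
time: 17.15
tool_pos: [590.4, 18.7, 188.6]
tcp_rot: [-2.242, 1.57, 0.778]
contact_force: [-0.2, 0.1, -0.9]
grip_width: 22.1
t 17.15 d 97.7 lat 6.1 gap 9.2 F [-0.2  0.1 -0.9] toolz 188.6 grip 22.1
```

View pics/t15.png

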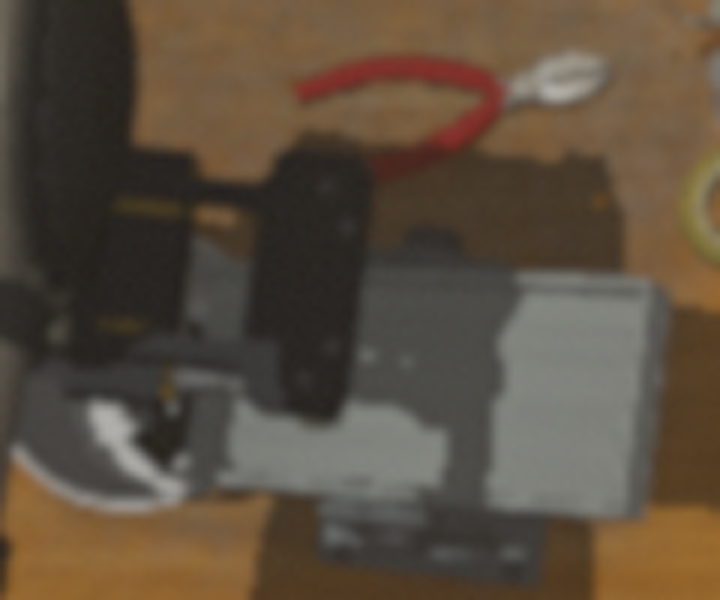

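View pics/s15.png

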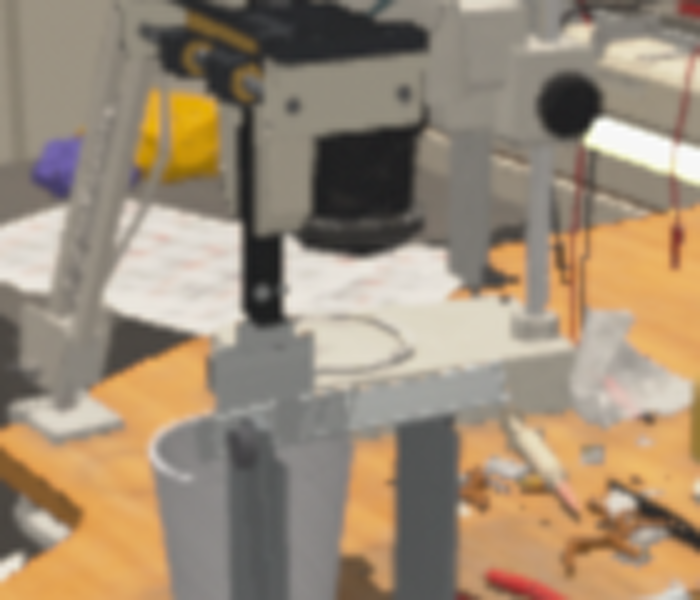

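```bash
python3 -m crank '[{"dx":-4,"dy":0,"dz":0,"spin":0},{"dx":-8,"dy":0,"dz":0,"spin":0},{"dx":-12,"dy":0,"dz":0,"spin":0},{"dx":-12,"dy":0,"dz":0,"spin":0}]' 0; python3 -c "from h import *;go([409.4,-328.7,300],84.8)"
```

```text
time: 17.58
tool_pos: [593.0, 17.4, 317.7]
tcp_rot: [-3.132, 1.555, -0.113]
contact_force: [-0.3, 1.1, -0.4]
grip_width: 22.2
t 17.58 at [593.   17.4 317.7] d [ 1.55 36.59 14.02] rows>= 9.404750047565832
jaw now -97.02 spin -0.032 q6 1.59
```

```bash
python3 -m crank '[{"dx":0,"dy":3,"dz":1.2,"spin":0},{"dx":0,"dy":6,"dz":2.4,"spin":0},{"dx":0,"dy":9.5,"dz":3.6,"spin":0},{"dx":0,"dy":13,"dz":5,"spin":-0.032},{"dx":0,"dy":16.5,"dz":6.3,"spin":-0.032},{"dx":0,"dy":20,"dz":7.7,"spin":-0.032},{"dx":0,"dy":23.5,"dz":9,"spin":-0.032},{"dx":0,"dy":27,"dz":10.3,"spin":-0.032},{"dx":0,"dy":30.5,"dz":11.7,"spin":-0.032},{"dx":0,"dy":34,"dz":13,"spin":-0.032},{"dx":0,"dy":36.6,"dz":14,"spin":-0.032},{"dx":0,"dy":36.6,"dz":14,"spin":-0.032},{"dx":0,"dy":36.6,"dz":14,"spin":-0.032}]' 0; python3 - <<'E'
from h import *
go([409.4,-328.7,124],84.8)
s=capture("scene");crop(s,240,100,380,220,5,"pics/s16.png")
t=capture("top");crop(t,220,120,340,220,6,"pics/t16.png")
E
```

```text
time: 18.67
tool_pos: [405.8, -329.5, 308.2]
tcp_rot: [-1.072, 1.571, 1.976]
contact_force: [0.4, 1.1, -1.1]
grip_width: 21.6
t 18.67 at [ 405.8 -329.5  308.2] d [18.42 -0.11 -0.35] rows>= 4.418645687038319
jaw now -95.36 spin -0.003 q6 0.84
```

View pics/t16.png

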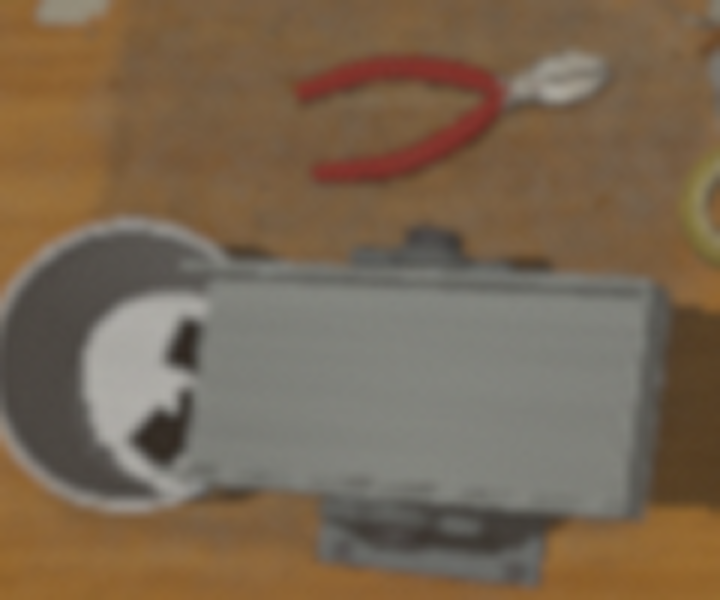

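```bash
python3 -m crank '[{"dx":3,"dy":-0.1,"dz":-0.3,"spin":0},{"dx":6,"dy":-0.1,"dz":-0.3,"spin":0},{"dx":9,"dy":-0.1,"dz":-0.3,"spin":0},{"dx":12,"dy":-0.1,"dz":-0.3,"spin":0},{"dx":15,"dy":-0.1,"dz":-0.3,"spin":0},{"dx":17,"dy":-0.1,"dz":-0.3,"spin":0},{"dx":18.3,"dy":-0.1,"dz":-0.3,"spin":0},{"dx":18.3,"dy":-0.1,"dz":-0.3,"spin":0},{"dx":18.3,"dy":-0.1,"dz":-0.3,"spin":0}]' 0; python3 - <<'E'
from h import *
go([409.4,-328.7,124],84.72)
go([490.2,-336.4,124],84.72)
s=capture("scene");crop(s,280,160,400,300,5,"pics/s17.png")
E
```

```text
time: 19.52
tool_pos: [410.4, -326.5, 125.5]
tcp_rot: [-0.896, 1.57, 2.157]
contact_force: [0.2, -0.5, -0.1]
grip_width: 22.0
t 19.52 at [ 410.4 -326.5  125.5] d [0.15 0.23 0.08] rows>= 0.0686073824185924
jaw now -95.06 spin 0.004 q6 0.84
t 19.52 at [ 410.4 -326.5  125.5] d [ 0.15  0.28 -8.04] rows>= 1.92898741942535
jaw now -95.06 spin 0.004 q6 0.84
```

View pics/s17.png

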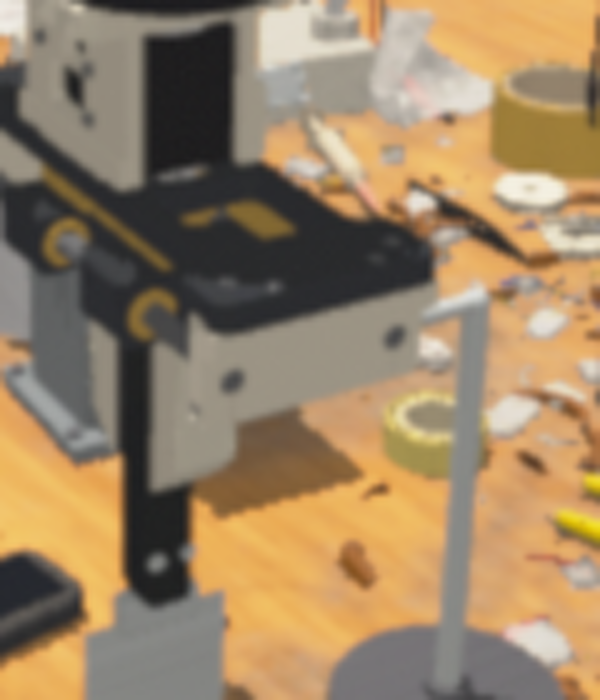

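```bash
python3 -m crank '[{"dx":0,"dy":0,"dz":0,"spin":0},{"dx":0,"dy":0,"dz":0,"spin":0},{"dx":0,"dy":0,"dz":0,"spin":0}]' 0; python3 - <<'E'
from h import *
go([490.2,-336.4,124],84.72)
s=capture("scene");crop(s,280,160,400,300,5,"pics/s18.png")
E
```

```text
time: 19.82
tool_pos: [410.3, -327.9, 126.6]
tcp_rot: [2.387, 1.569, -0.845]
contact_force: [-0.1, -0.5, -0.9]
grip_width: 22.1
t 19.82 at [ 410.3 -327.9  126.6] d [ 0.27  0.13 -8.04] rows>= 1.9290172078753847
jaw now -95.15 spin 0.002 q6 0.84
```

View pics/s18.png

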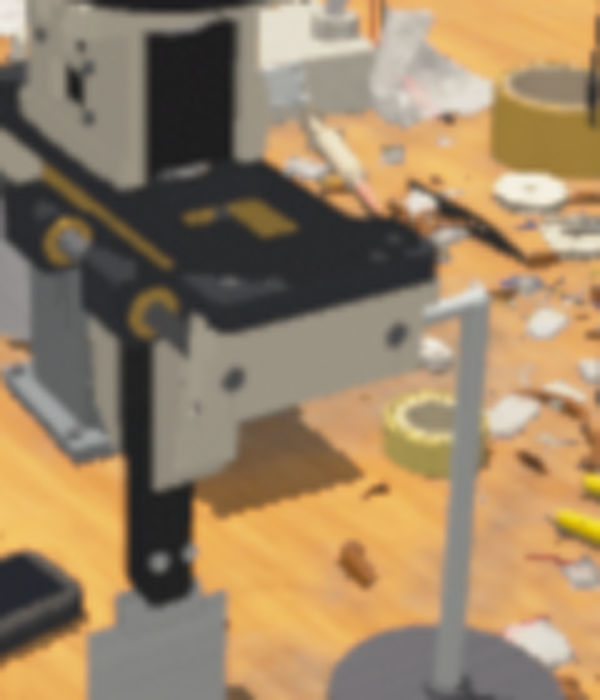

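```bash
python3 -m crank '[{"dx":0.25,"dy":0.13,"dz":0,"spin":0},{"dx":0.25,"dy":0.13,"dz":0,"spin":0},{"dx":0.25,"dy":0.13,"dz":-1,"spin":0},{"dx":0.25,"dy":0.13,"dz":-2,"spin":0},{"dx":0.25,"dy":0.13,"dz":-3,"spin":0},{"dx":0.25,"dy":0.13,"dz":-3.8,"spin":0},{"dx":0.25,"dy":0.13,"dz":-3.8,"spin":0}]' 0; python3 - <<'E'
from h import *
go([490.2,-336.4,124],84.72)
s=capture("scene");crop(s,290,180,400,280,6,"pics/s19.png")
E
```

```text
time: 20.45
tool_pos: [449.5, -332.5, 122.9]
tcp_rot: [2.719, 1.57, -0.512]
contact_force: [-0.2, -0.2, -0.5]
grip_width: 21.7
t 20.45 at [ 449.5 -332.5  122.9] d [-0.11  0.03 -4.09] rows>= 0.9810674394845117
jaw now -95.1 spin 0.003 q6 0.89
```

View pics/s19.png

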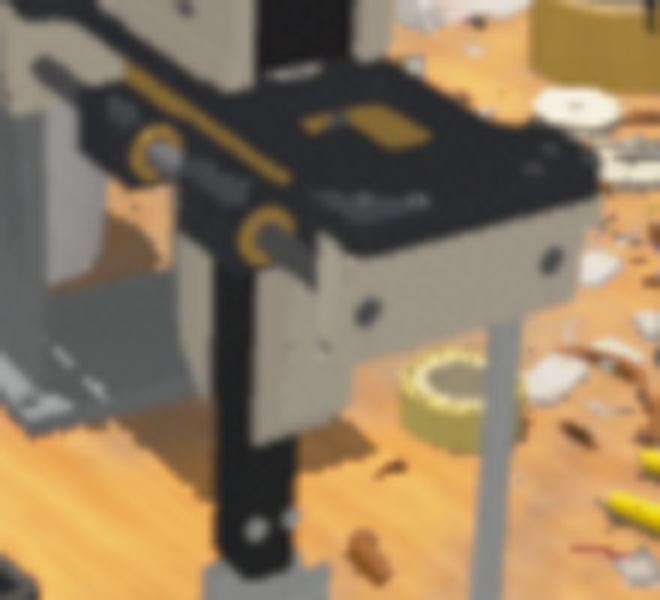

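Aligned within a few tenths of a mm. Entering the peg slowly.

```bash
python3 -m crank '[{"dx":-0.1,"dy":0.03,"dz":-0.5,"spin":0},{"dx":-0.1,"dy":0.03,"dz":-1,"spin":0},{"dx":-0.1,"dy":0.03,"dz":-1.5,"spin":0},{"dx":-0.1,"dy":0.03,"dz":-2,"spin":0},{"dx":-0.1,"dy":0.03,"dz":-2,"spin":0}]' 0
python3 -m crank '[{"dx":0,"dy":0,"dz":-0.5,"spin":0},{"dx":0,"dy":0,"dz":-1,"spin":0},{"dx":0,"dy":0,"dz":-1.5,"spin":0},{"dx":0,"dy":0,"dz":-2.05,"spin":0},{"dx":0,"dy":0,"dz":-2.05,"spin":0},{"dx":0,"dy":0,"dz":-2.05,"spin":0}]' 0; python3 - <<'E'
from h import *
go([490.2,-336.4,108.3],84.72)
s=capture("scene");crop(s,300,160,420,300,5,"pics/s20.png")
E
```

```text
time: 20.92
tool_pos: [468.3, -334.6, 124.1]
tcp_rot: [2.626, 1.57, -0.605]
contact_force: [-0.7, -0.2, -1.0]
grip_width: 21.8
time: 21.42
tool_pos: [488.0, -336.2, 123.9]
tcp_rot: [0.079, 1.571, 3.131]
contact_force: [-0.4, 0.0, -0.3]
grip_width: 22.0
t 21.42 at [ 488.  -336.2  123.9] d [ 1.56 -0.   -0.22] rows>= 0.3766062595148118
jaw now -95.15 spin 0.002 q6 0.93
```

View pics/s20.png

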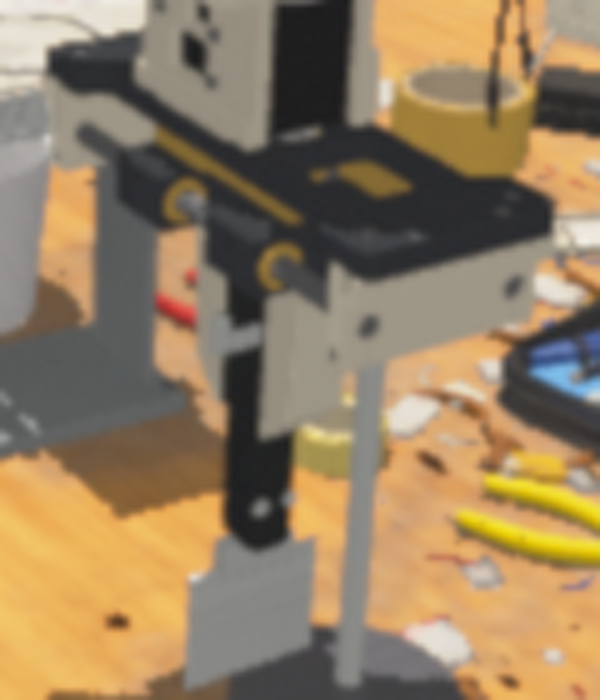

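```bash
python3 -m crank '[{"dx":0.3,"dy":0,"dz":-0.15,"spin":0},{"dx":0.6,"dy":0,"dz":-0.15,"spin":0},{"dx":0.9,"dy":0,"dz":-0.15,"spin":0},{"dx":1.2,"dy":0,"dz":-0.15,"spin":0},{"dx":1.4,"dy":0,"dz":-0.15,"spin":0},{"dx":1.4,"dy":0,"dz":-0.15,"spin":0},{"dx":1.4,"dy":0,"dz":-0.15,"spin":0}]' 0
python3 -m crank '[{"dx":0.1,"dy":0,"dz":0,"spin":0},{"dx":0.1,"dy":0,"dz":0,"spin":0}]' 0
```

```text
time: 22.05
tool_pos: [489.2, -336.4, 109.9]
tcp_rot: [-0.47, 1.571, 2.581]
contact_force: [0.4, 0.0, -0.3]
grip_width: 22.0
time: 22.22
tool_pos: [489.3, -336.4, 109.1]
tcp_rot: [2.195, 1.571, -1.036]
contact_force: [0.8, 0.5, -0.7]
grip_width: 22.2
```

Within ~1 mm of the original hang height. Releasing, slowly at first.

```bash
python3 -m crank '[{"dx":0.05,"dy":0,"dz":0,"spin":0},{"dx":0.05,"dy":0,"dz":0,"spin":0}]' 0
python3 -m crank '[{"dx":0,"dy":0,"dz":0,"spin":0},{"dx":0,"dy":0,"dz":0,"spin":0},{"dx":0,"dy":0,"dz":0,"spin":0},{"dx":0,"dy":0,"dz":0,"spin":0},{"dx":0,"dy":0,"dz":0,"spin":0},{"dx":0,"dy":0,"dz":0,"spin":0},{"dx":0,"dy":0,"dz":0,"spin":0},{"dx":0,"dy":0,"dz":0,"spin":0},{"dx":0,"dy":0,"dz":0,"spin":0},{"dx":0,"dy":0,"dz":0,"spin":0},{"dx":0,"dy":0,"dz":0,"spin":0},{"dx":0,"dy":0,"dz":0,"spin":0}]' 100
python3 - <<'E'
from h import *
s=capture("scene");crop(s,300,160,420,300,5,"pics/s21.png")
E
```

```text
time: 22.38
tool_pos: [489.3, -336.4, 108.6]
tcp_rot: [2.316, 1.571, -0.916]
contact_force: [-0.2, -0.3, -1.4]
grip_width: 21.7
time: 23.38
tool_pos: [489.3, -336.4, 108.5]
tcp_rot: [1.72, 1.571, -1.512]
contact_force: [0.3, -0.0, 0.6]
grip_width: 90.9
```

View pics/s21.png

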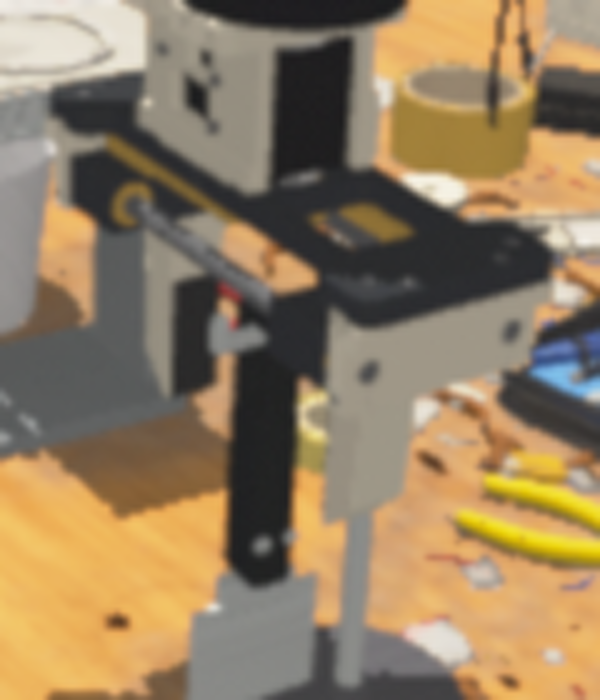

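The scraper hangs on the peg, free of the open fingers. I now raise the arm straight up and look again.

```bash
python3 -m crank '[{"dx":-1,"dy":0,"dz":0,"spin":0},{"dx":-3,"dy":0,"dz":0,"spin":0},{"dx":-6,"dy":0,"dz":0,"spin":0},{"dx":-10,"dy":0,"dz":0,"spin":0},{"dx":-14,"dy":0,"dz":0,"spin":0},{"dx":-18,"dy":0,"dz":0,"spin":0},{"dx":-18,"dy":0,"dz":8,"spin":0},{"dx":-18,"dy":0,"dz":12,"spin":0},{"dx":-18,"dy":0,"dz":12,"spin":0},{"dx":-18,"dy":0,"dz":12,"spin":0},{"dx":-18,"dy":0,"dz":12,"spin":0},{"dx":-18,"dy":0,"dz":12,"spin":0}]' 100
python3 - <<'E'
from h import *
np.set_printoptions(precision=1,suppress=True)
s=capture("scene");crop(s,240,140,440,300,4,"pics/s22.png")
t=capture("top");cv2.imwrite("pics/t22.png",t["frame"]);crop(t,200,140,360,240,5,"pics/t22c.png")
T=lambda x,y:(200+x/5-.4,140+y/5-.4)
E
```

```text
time: 24.43
tool_pos: [370.2, -325.9, 289.5]
tcp_rot: [2.49, 1.569, -0.742]
contact_force: [0.4, -0.0, 0.4]
grip_width: 91.7
```

View pics/s22.png

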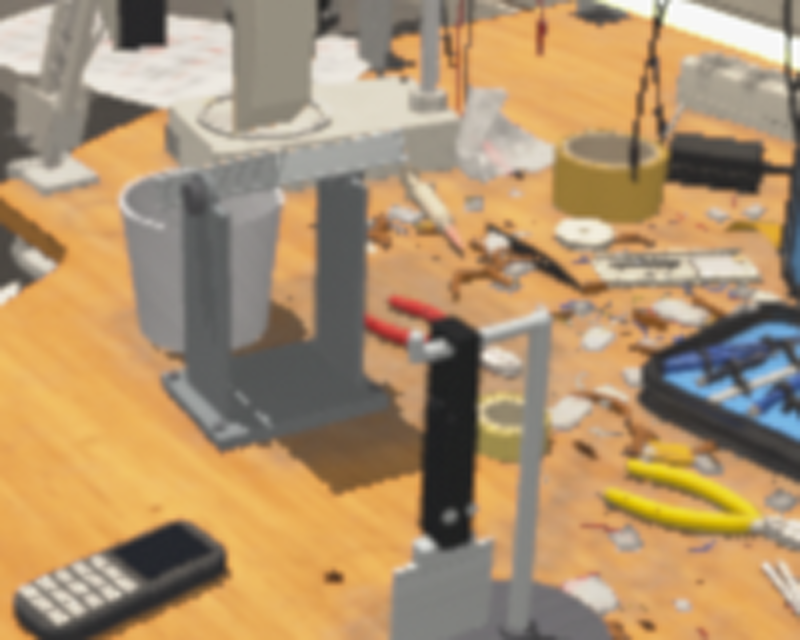

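View pics/t22c.png

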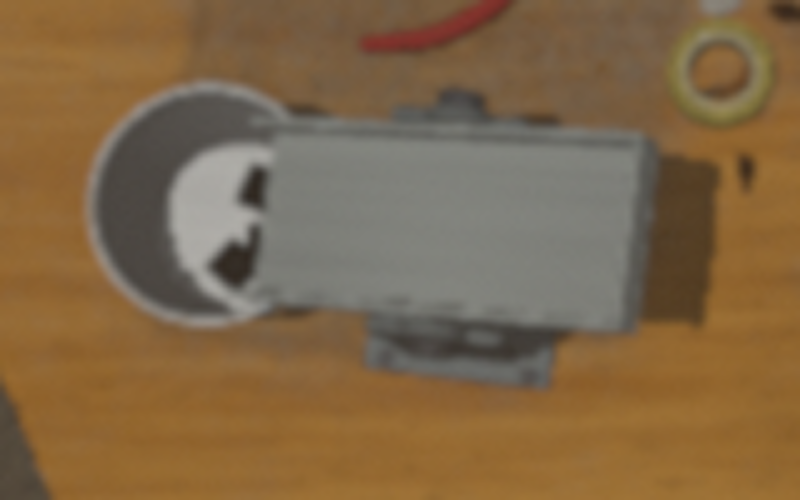

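View pics/t22.png

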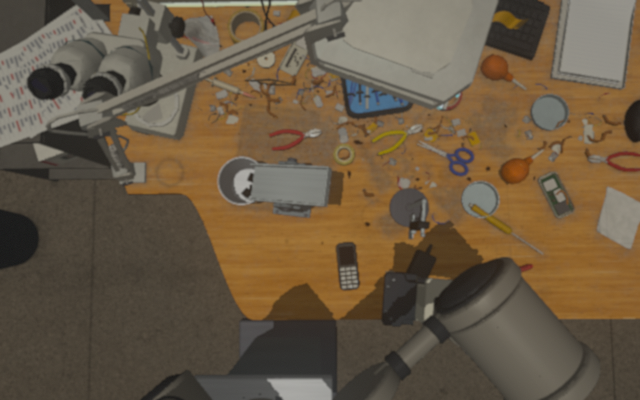

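```bash
python3 - <<'E'
from h import *
t=capture("top");crop(t,215,150,275,210,10,"pics/t23.png")
print(sensors.get_obs()["time"])
E
```

```text
24.5833
```

View pics/t23.png

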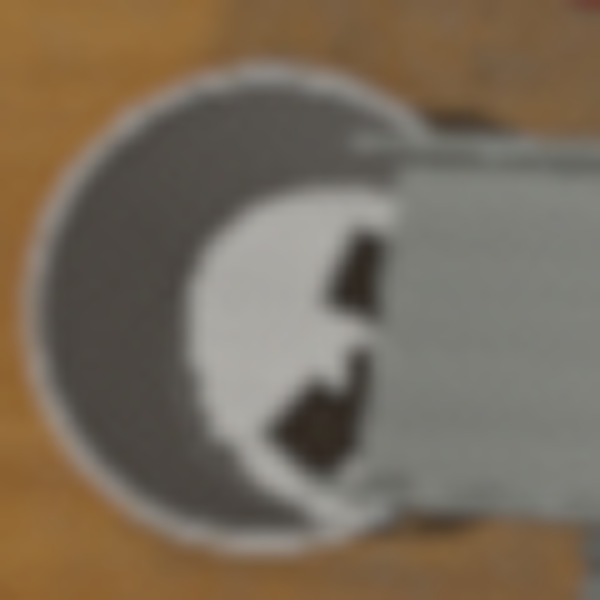

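```bash
python3 -c "
from plant import bot,sensors
print(sensors.get_obs()['contact_force']);print(bot.close_job())"
```

```text
[ 0.6174335 -0.3757658 -1.182017 ]
the job is handed in; nothing more can be done
None
```

I finished the job and handed it in at about 24.6 s, well inside the 72 s limit. The hand-in gives no verdict, so what follows rests on my own checks.

- **Tray:** I pressed the mouth end down with closed fingers until the force jumped at the stop. The back corners in the picture matched a tilt of about 0.44 rad, and it still looked fully tipped in the last pictures.
- **Sweep:** I lifted the scraper 16 mm, drew it off the peg and swept once down the tray. It ran about 1 mm clear of the floor. The only floor contact I saw was a probe of about 5 N beforehand.
- **Hanging back:** I put the scraper back on the peg at its original height and opened the fingers. The arm is clear of everything.

**Last pictures:**
- The tray is empty and the cup's rim is in the same place as at the start.
- Three dark pieces lie on the cup's floor. Two are only partly visible past the tray's edge, so I count three from their outlines.
- The scraper hangs upright on the peg.
- The bystanders in view look unmoved. The adapter is partly covered by the arm, and I did not measure any of them.

**Disagreement with the description:** the finger ends are about 20 mm above the reported TCP, seen in two pictures and consistent with where the press touched the tray. I measured with that offset and all heights then agreed to about 1 mm.

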